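# Fetch the spacer out of the knife block with the sprung tongs

### The arm

A 6-joint arm with a two-finger parallel gripper is mounted at the origin on the work surface. World frame = base frame: x ahead of the robot, y to its left, z up, the work surface at z = 0. Lengths are in m, angles in rad, forces in N, time in s.
With the tool pointing down it reaches from about 0.25 to 0.725 m from the base axis. Payload 4 kg.
Tool frame: the origin (TCP) lies midway between the tips of the shut fingers; the grasp point (between the pads) lies 19 mm behind it; y points along the fingers, x is the direction in which the jaws open and shut, and the axes are right-handed (so a half turn about y gives the same grasp; the last joint's range is limited). The gripper opens to 85 mm and grips with 20 to 120 N. Pads are 22 mm wide; open, the fingers measure 114 mm over their backs; the gripper's body (76 mm by 85 mm) begins 54 mm behind the grasp point. The pads swing forward as they close: fully open they stand 13 mm farther back than shut.
Start: joints at [-1.331, 0.241, 0.005, 1.335, 0, 1.571], TCP at [0.119, -0.486, 0.231] pointing down, gripper open.
Joint ranges: [-2.72, 2.72], [-1.05, 1.87], [-1.09, 1.28], [-1.99, 2.15], [-1.42, 1.44], [-3.14, 3.14]. Speed limits (rad/s): [2.79, 2.79, 3.14, 3.14, 3.14, 3.14].

### API

Orientations are given as a unit quaternion [x, y, z, w].
In Python, from workcell import bot gives the robot as it stands. The module is installed in compiled form; this text tells all that it offers.
- The arm moves only by the shell command python3 -m inch 'ROWS'. ROWS is text: rows parted by semicolons, each of 7 numbers parted by spaces: the turn, a rotation vector about the tool's x, y, z in degrees, then the shift along the tool's x, y, z in mm, then the closure, from 0 (fully open) to 1 (shut). In form: ax ay az dx dy dz fingers; .... A call has 1 to 12 rows; each row shifts and turns the commanded pose from where the row before left it, along the tool's axes as they then stand; what a row does not reach is not made up. A row lasts 1/8 s, in which the tool goes at most 62.5 mm and 10.7 degrees, less where a joint would pass 70% of its speed; a pose out of reach is approached as far as the arm can. A call with a gripper value outside its range is refused whole. The fingers move at their own pace and stop on an object; the grip force is fixed at half the most. Time passes only in rows, so rows that do not move let the fingers close. It gives the time, the measured TCP pose, the force and the opening at its end, in the units of the state.
- bot.get_obs(): the state, without advancing time (a new reading comes with each control period).
- bot.camera(name): name is "scene" or "top"; returns a dict with "color" (384x512x3 uint8, blue, green, red), "fx", "fy", "cx", "cy" (pixels), "extrinsics" (4x4, takes a point from world to camera coordinates). Camera axes: x right, y up, looking along -z (the intrinsics and any distortion apply to the point x, -y, -z); pixel columns grow to the right and rows downward; lengths in m; the calibration is good to about 2 mm. A picture is of the moment at which its call begins. There is no depth.
- bot.job_done(): hands the job in, once; it reports no verdict.
Trained networks look in the newest picture that a camera, given by its name, has taken for a name from the list of things; names that differ only in an ending like _2 or _b are one class to them, and where a whole thing is asked for, a point or a joint stands for the part that bears it (a point fixed in the world has none). Each returns a list of dicts, best first, with "conf" (0 to 1); they miss things now and then, are a little off and sometimes report something else, mostly with a low value. They report only what shows in the picture. A call takes as long as a camera call. They do not tell look-alikes from the thing itself.
- bot.look_for(name, camera): "extent" ([left, top, right, bottom] in pixels, round what is visible of it).
- bot.cut_out(name, camera): "region" (384x512 bool, what is visible of it) and "extent" ([left, top, right, bottom] in pixels, round what is visible of it).
- bot.spot_point(name, camera): "point" ([column, row] in pixels: a listed point, or the origin of a listed thing).
The state is a dict: "clock": time; "joint_pos": joint angles; "joint_vel": joint speeds; "tau": joint torques, N m; "eef_pos": TCP position; "tool_rot": TCP orientation; "ft_force": force on the tool from outside, world axes, zero at the start; "ft_torque": the same for the moment, N m; "grip_width": finger opening in m.
Only numpy, scipy, OpenCV 4.12 (cv2) and the standard library are available. Lean on these libraries where they do the work, as an engineer would, in place of code of your own. Each camera call takes 0.05 s, during which the arm holds its last target.

### The job

A square steel spacer has dropped to the bottom of the deep slot of the palette-knife block, where a spring clip holds it. Take the sprung tongs from their stand, squeeze them shut on the spacer (firmly enough to pull it from the clip, but never with as much as 40 N on the spacer) and draw it out, then press it gently, with less than 25 N, fully home over the bare sprung pin on the panel's batten, like the spacer on the other pin. Press the tongs on nothing with more than 25 N, put them back upright in their stand, do not touch the spacer with the gripper, and leave the tin, jar and scraper alone.

Things in the scene. Friction and masses are not known exactly. Their poses are not given: they have to be found in the camera images.
- tongs_grip (a point): where to squeeze the tongs: middle of the two black handle scales (each 22 wide in x, 46 tall, 6 thick, on the outside of the blades), half-way between them when open; on the fixed half. 110 mm above the jaw tips, 30 mm below the tongs' top. x along the blades' width, y across the blades (squeezing direction), z up. Open: 48 mm over the scales
- tongs_tips (a point): point on the fixed half level with the ends of the blades, half-way between them when open, axes as tongs_grip
- stand: fixed wooden stand 56 x 72 x 70 mm high, origin at the centre of its underside; open pocket 18 (x) by 42 (y) mm in its top, floor 8 mm above the table; the tongs stand in it, blades apart along y
- stand_floor (a point): centre of the floor of the stand's pocket, 62 mm below its top
- block: fixed palette-knife block of pale wood, 66 x 90 x 85 mm high, origin at the centre of its underside; one slot 20 (x) by 46 (y) mm, 70 mm deep
- slot_mouth (a point): centre of the slot's mouth, level with the block's top; axes of the block (slot long in y)
- slot_floor (a point): centre of the slot's floor, 15 mm above the table. A spring clip stands out of the middle of the +x wall from the floor to 35 mm above it, 9 mm wide in y at most
- spacer_center (a point): centre of the loose steel spacer: square tube 16 x 16 mm, 20 mm tall, bore 11 mm square, 21 to 42 g. At first it stands on the slot's floor, square with the slot, pressed to the -x wall by the clip with about 8 N: pulling it up takes 8 to 13 N over the first 12 mm or so
- pin_seat (a point): foot of the bare pin on the batten, the seat for the spacer's underside, 40 mm above the table; axes of the panel, z up. Steel pin 7 mm thick, 24 mm tall, tapered above 18 mm. A spring leaf along its +x side makes the spacer need a push of 5 to 12 N over the last 15 mm and leaves it up to 2 mm off-centre to +x
- panel: fixed panel lying face down, 190 (x) x 180 (y) mm, 40 mm to the top of its batten, blue edges, origin at the centre of its underside; the batten runs along y with two pins 80 mm apart: the bare one at y = +40 mm, the other at y = -40 mm with its spacer already on
- tin_mid (a point): middle of a loose open steel tin, 72 mm across and 42 mm tall; leave alone
- jar_mid (a point): middle of a loose amber jar, 60 mm across and 70 mm tall; leave alone
- scraper: loose spatula about 190 mm long lying on the table; leave alone
- spacer: the spacer's body, origin at the centre of its underside, axes square with its sides, z along the bore
- tongs_jaw: sliding (+y) half of the tongs; origin at tongs_tips when open. Squeezed, it slides along -y towards the fixed half, 12 mm until the jaws are shut on the spacer (36 mm over the scales), at most 16 mm. Its spring takes 8 N on the scales to start and 0.5 N more per mm: 14 N when the spacer is reached, and all beyond that squeezes the spacer
- tongs: sprung tongs, 140 mm long, 120 g, upright in the stand, jaws down: two flat steel blades (12 wide in x, 4 thick in y) on two guide pins with brass springs. They stay parallel; the gap between them is 20 mm less than the width over the scales: open, 28 mm clear, 36 mm over the blades. Released, they spring open. Origin: tongs_tips
Not all that is in view belongs to the job. What is shaped like the block but green is not meant.

How it is judged:
By the outcome, as a careful person would: the job done as asked, in the order asked, and still so for the second after the job is handed in, with the robot touching nothing.
It also fails if it takes over 72 s, if anything falls off the work surface, if the arm or the gripper's body presses on something with over 40 N, if the wrist force passes 120 N, or if a joint passes its speed limit or range.

## Working session

There is one attempt and no reset: what is moved stays moved. The work goes in short steps, Python scripts to look and compute and a shell command to move; the robot and the scene stay as the last step left them, time stands still between calls to the robot, and variables do not carry over. Pictures are saved under pics/ and viewed, and the job is handed in when it is done.

```bash
mkdir -p pics; ls; python3 - <<'E'
from workcell import bot
import cv2
o=bot.get_obs()
for k,v in o.items(): print(k,v)
for c in("scene","top"):
    d=bot.camera(c); cv2.imwrite(f"pics/{c}0.png",d["color"])
    print(c,d["fx"],d["fy"],d["cx"],d["cy"],d["extrinsics"], [k for k in d])
    for n in ["tongs_grip","tongs_tips","stand","stand_floor","block","slot_mouth","slot_floor","spacer_center","pin_seat","panel","tin_mid","jar_mid","scraper","spacer","tongs"]:
        r=bot.spot_point(n,c); print(n,[(q["point"],round(q["conf"],2)) for q in r][:4])
E
```

```text
pics
clock 0.0
joint_pos [-1.33102007e+00  2.41402075e-01  3.70276884e-03  1.33518471e+00
 -1.20940996e-05  1.57077456e+00]
joint_vel [-1.01001009e-03  8.38483537e-04  8.25595371e-05  8.49633713e-04
  1.58988172e-03  5.66022890e-04]
tau [-2.71846882e-03 -3.72317147e+01  2.52408814e+01  1.69379910e-02
 -1.23880709e-04  7.19329023e-06]
eef_pos [ 0.11858789 -0.48507801  0.23041021]
tool_rot [-0.55576364  0.43718738 -0.43602091  0.55666843]
ft_force [-0.00833731  0.10402878  0.68185197]
ft_torque [ 0.01611932 -0.05131514 -0.01255857]
grip_width 0.08538703936277413
scene 432.91342795528055 432.91342795528055 253.19715906097176 188.50998461103055 [[-0.173054    0.98485508  0.01062003  0.10643133]
 [-0.64698365 -0.12180162  0.75271278  0.30428433]
 [ 0.74260654  0.12338897  0.65826339 -1.44308502]
 [ 0.          0.          0.          1.        ]] ['color', 'fx', 'fy', 'cx', 'cy', 'extrinsics']
tongs_grip [([370.3, 168.9], 0.63)]
tongs_tips []
stand [([360.9, 208.5], 0.94)]
stand_floor [([359.6, 204.6], 0.86)]
block [([216.9, 202.4], 0.89), ([203.3, 148.9], 0.88), ([268.0, 230.1], 0.77), (
[... 833 characters left out ...]
ips [([144.5, 216.1], 0.91)]
stand [([139.1, 213.7], 0.95)]
stand_floor [([142.2, 213.2], 0.78)]
block [([308.5, 192.6], 0.96), ([344.7, 283.9], 0.94), ([238.3, 163.0], 0.93), ([234.2, 91.1], 0.73)]
slot_mouth [([353.6, 289.0], 0.94), ([232.4, 78.7], 0.65), ([240.7, 155.5], 0.6), ([315.3, 190.9], 0.55)]
slot_floor [([237.9, 165.6], 0.73), ([306.1, 192.7], 0.73), ([136.9, 214.8], 0.69), ([340.0, 285.9], 0.56)]
spacer_center [([240.7, 164.0], 0.43)]
pin_seat [([377.9, 188.2], 0.9)]
panel [([392.0, 188.6], 0.56)]
tin_mid [([249.2, 251.5], 0.68)]
jar_mid [([133.0, 137.2], 0.9)]
scraper [([318.8, 100.9], 0.83)]
spacer [([237.9, 160.2], 0.65), ([238.9, 163.8], 0.54)]
tongs [([137.6, 213.3], 0.78)]
```

```bash
python3 - <<'E'
import cv2
for c in("scene","top"):
    a=cv2.imread(f"pics/{c}0.png"); cv2.imwrite(f"pics/{c}0b.png",cv2.resize(a,(800,600),interpolation=cv2.INTER_CUBIC))
E
```

```text
(no output)
```

View pics/scene0b.png

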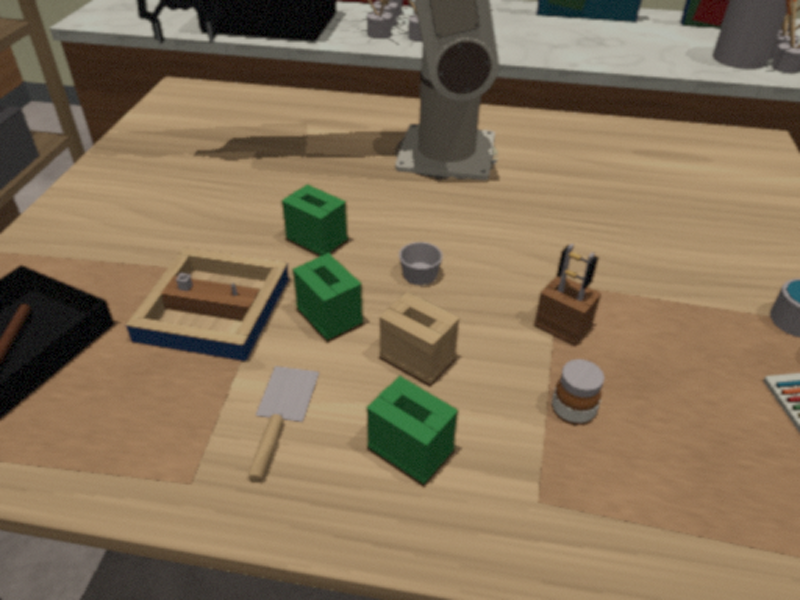

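View pics/top0b.png

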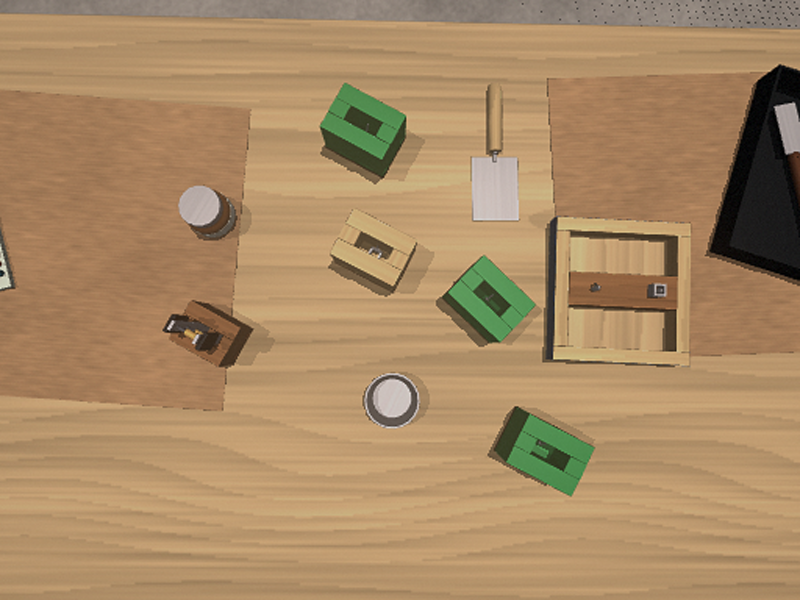

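The top view shows the stand with the tongs at about (131,214) in original pixels and the pale block with the spacer in its slot at about (240,160). The bare pin is at about (381,184), and the pin with a spacer on it is at about (420,186). Next I'll fit the outlines to get poses.

```bash
cat > h.py <<'E'
import numpy as np, cv2
from scipy.optimize import minimize, least_squares
from scipy.spatial.transform import Rotation as Rn
def proj(cam,P):
    P=np.atleast_2d(P); E=cam["extrinsics"]; c=P@E[:3,:3].T+E[:3,3]
    return np.c_[cam["fx"]*c[:,0]/-c[:,2]+cam["cx"], cam["fy"]*c[:,1]/c[:,2]+cam["cy"]]
def unproj(cam,uv,z):
    E=cam["extrinsics"];R=E[:3,:3];o=-R.T@E[:3,3]
    d=R.T@np.array([(uv[0]-cam["cx"])/cam["fx"],-(uv[1]-cam["cy"])/cam["fy"],-1.0])
    return o+d*(z-o[2])/d[2]
def W(pose,pts):
    x,y,a=pose; c,s=np.cos(a),np.sin(a); pts=np.atleast_2d(np.array(pts,float))
    return np.c_[x+c*pts[:,0]-s*pts[:,1], y+s*pts[:,0]+c*pts[:,1], pts[:,2]]
def box(lx,ly,z0,z1): return [[sx*lx/2,sy*ly/2,z] for sx in(-1,1) for sy in(-1,1) for z in(z0,z1)]
E
python3 - <<'E'
from workcell import bot
from h import *
import pickle
D={}
for c in("scene","top"):
    d=bot.camera(c); D[c]=d
    for n in ["stand","block","panel","tongs"]:
        r=bot.cut_out(n,c)
        D[c,n]=r
        for q in r: 
            m=q["region"]; print(c,n,round(q["conf"],2),np.round(q["extent"]),m.sum(),d["color"][m].mean(0).round())
pickle.dump(D,open("D.pkl","wb"))
t=D["top"]["color"]
def crop(img,x0,y0,x1,y1,n,s=8):
    cv2.imwrite(n,cv2.resize(img[y0:y1,x0:x1],None,fx=s,fy=s,interpolation=cv2.INTER_CUBIC))
crop(t,205,125,275,195,"pics/c_block.png"); crop(t,95,180,165,245,"pics/c_stand.png"); crop(t,345,135,445,238,"pics/c_panel.png",5)
E
```

```text
scene stand 0.72 [339. 178. 389. 223.] 1250 [37. 55. 80.]
scene stand 0.54 [368. 163. 383. 192.] 183 [48. 57. 67.]
scene block 0.92 [235. 240. 296. 310.] 2836 [45. 85. 41.]
scene block 0.92 [193. 162. 234. 217.] 1851 [43. 80. 40.]
scene block 0.65 [179. 117. 220. 165.] 1507 [41. 77. 39.]
scene block 0.58 [241. 186. 296. 246.] 2248 [ 71.  99. 119.]
scene panel 0.96 [ 81. 160. 184. 232.] 5207 [ 74.  94. 112.]
scene tongs 0.69 [356. 156. 381. 196.] 394 [55. 68. 80.]
scene tongs 0.38 [257. 156. 284. 184.] 586 [86. 88. 95.]
top stand 0.68 [107. 193. 159. 236.] 960 [ 52.  78. 112.]
top stand 0.28 [348. 141. 444. 236.] 8141 [ 96. 134. 166.]
top block 0.97 [320. 258. 378. 315.] 1970 [ 67. 118.  71.]
top block 0.84 [283. 168. 341. 221.] 1766 [ 76. 127.  81.]
top block 0.75 [206.  53. 258. 113.] 2057 [ 63. 108.  73.]
top block 0.57 [210. 134. 269. 187.] 1804 [102. 144. 172.]
top block 0.37 [348. 138. 444. 233.] 8506 [ 95. 133. 164.]
top panel 0.63 [349. 139. 444. 234.] 8273 [ 95. 134. 165.]
top tongs 0.78 [104. 204. 141. 223.] 398 [57. 71. 86.]
```

View pics/c_block.png

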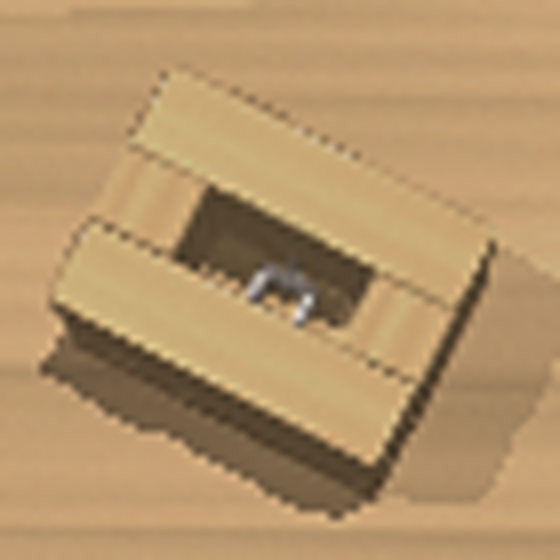

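View pics/c_stand.png

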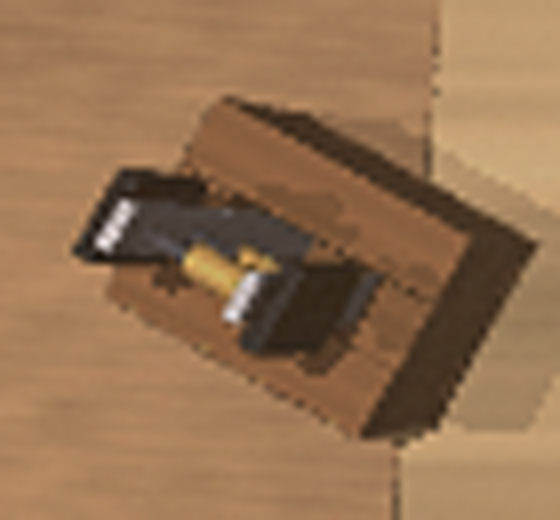

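View pics/c_panel.png

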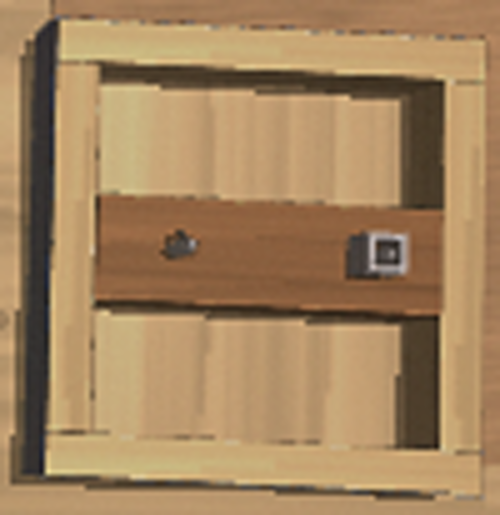

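```bash
cat > fit.py <<'E'
from h import *
import pickle
D=pickle.load(open("D.pkl","rb")); T=D["top"];S=D["scene"]
def o(p,x0,y0,s): return (np.array(p,float)+.5)/s-.5+[x0,y0]
def fit(cam,uv,pts,x0,extra=None):
    f=lambda p:(proj(cam,W(p,pts))-uv).ravel()
    r=least_squares(f,x0,loss="soft_l1"); return r.x,f(r.x).reshape(-1,2)
print("cam",-T["extrinsics"][:3,:3].T@T["extrinsics"][:3,3],-S["extrinsics"][:3,:3].T@S["extrinsics"][:3,3])
B=o([(168,68),(492,242),(375,465),(52,300),(210,187),(372,268)],205,125,8)
for a0 in (-.5,):
    # top edge in image = +x world ; left = +y
    pts=[[.033,.045,.085],[.033,-.045,.085],[-.033,-.045,.085],[-.033,.045,.085],[.010,.023,.085],[.010,-.023,.085]]
    p,r=fit(T,B,pts,[.6,0.05,a0]); print("block",p,np.degrees(p[2]));print(r.round(1).tolist())
St=o([(470,240),(365,435),(108,290),(225,98)],95,180,8)
pts=[[.028,-.036,.07],[-.028,-.036,.07],[-.028,.036,.07],[.028,.036,.07]]
p,r=fit(T,St,pts,[.45,.25,-.5]); print("stand",p,np.degrees(p[2]));print(r.round(1).tolist())
Pn=o([(58,20),(485,38),(478,495),(45,473)],345,135,5)
for h in (.04,.05,.06):
    pts=[[.095,.09,h],[.095,-.09,h],[-.095,-.09,h],[-.095,.09,h]]
    p,r=fit(T,Pn,pts,[.5,-.35,0]); print("panel",h,p,np.degrees(p[2]));print(r.round(1).tolist())
    print(unproj(T,[377.9,188.2],.04),W(p,[[0,.04,.04]]))
print("spacer2 top",unproj(T,o((387,253),345,135,5),.06), "pin foot",unproj(T,o((175,253),345,135,5),.04),"pin top",unproj(T,o((186,240),345,135,5),.064))
E
python3 fit.py
```

```text
cam [0.49238931 0.00613891 0.83582356] [1.28692973 0.11030366 0.71976102]
block [ 0.6097646   0.03156188 -0.46133227] -26.432392086863366
[[0.2, -0.6], [0.8, -1.4], [-0.1, 0.7], [-1.0, 0.2], [-0.4, 0.0], [0.3, 0.6]]
stand [ 0.50096203  0.23997874 -0.49859139] -28.56718208209113
[[1.1, -0.3], [-0.4, 0.4], [-0.3, 0.4], [-0.1, -0.6]]
panel 0.04 [ 0.56387047 -0.29673998 -0.03630088] -2.0798872819706786
[[-0.3, -0.7], [0.1, 0.1], [0.5, 0.1], [-0.3, 0.4]]
[ 0.55764424 -0.25498064  0.04      ] [[ 0.56532219 -0.25676633  0.04      ]]
panel 0.05 [ 0.56313284 -0.29295512 -0.03695008] -2.1170838806748504
[[-0.8, -1.4], [0.7, -0.5], [1.1, 0.7], [-0.9, 0.8]]
[ 0.55764424 -0.25498064  0.04      ] [[ 0.56461051 -0.25298242  0.04      ]]
panel 0.06 [ 0.56246436 -0.28915325 -0.03913347] -2.2421827585093785
[[-1.2, -2.2], [1.4, -1.1], [1.5, 1.3], [-1.6, 1.2]]
[ 0.55764424 -0.25498064  0.04      ] [[ 0.5640293  -0.24918387  0.04      ]]
spacer2 top [ 0.56320508 -0.33783845  0.06      ] pin foot [ 0.56389843 -0.25858435  0.04      ] pin top [ 0.5670243  -0.25509674  0.064     ]
```

```bash
python3 - <<'E'
from h import *
import pickle
D=pickle.load(open("D.pkl","rb"));S=D["scene"]["color"]
def crop(img,x0,y0,x1,y1,n,s=8):
    cv2.imwrite(n,cv2.resize(img[y0:y1,x0:x1],None,fx=s,fy=s,interpolation=cv2.INTER_CUBIC))
crop(S,235,180,305,250,"pics/s_block.png");crop(S,75,155,190,235,"pics/s_panel.png",6);crop(S,335,150,395,225,"pics/s_stand.png",7)
E
```

```text
(no output)
```

View pics/s_block.png

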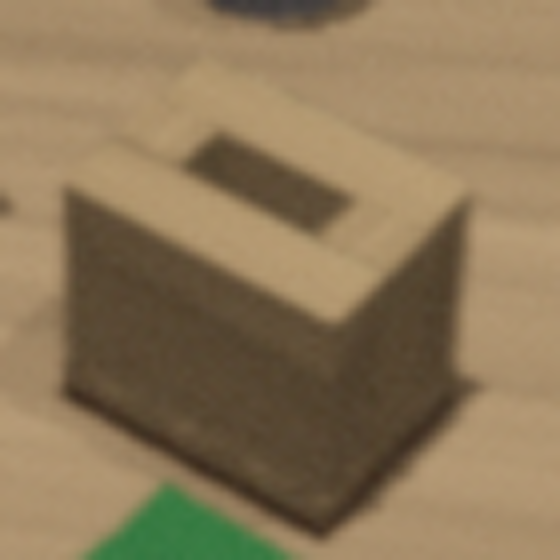

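View pics/s_panel.png

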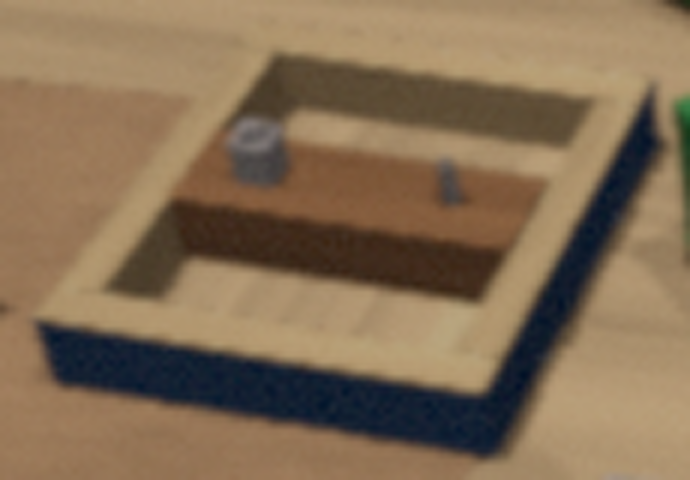

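View pics/s_stand.png

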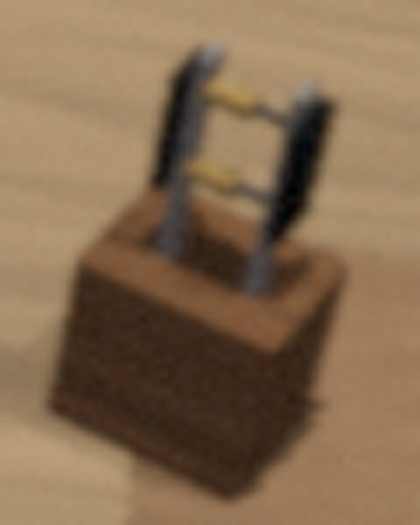

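```bash
cat >> fit.py <<'E'
print("-----")
def fit2(A,x0):
    f=lambda p:np.concatenate([((proj(c,W(p,pts))-uv)*w).ravel() for c,uv,pts,w in A])
    r=least_squares(f,x0,loss="soft_l1");print(r.x.round(4),np.degrees(r.x[2]).round(2));print([ (proj(c,W(r.x,pts))-uv).round(1).tolist() for c,uv,pts,w in A]); return r.x
bt=[[.033,.045,.085],[.033,-.045,.085],[-.033,-.045,.085],[-.033,.045,.085],[.010,.023,.085],[.010,-.023,.085]]
bs=[[.033,.045,.085],[.033,-.045,.085],[-.033,.045,.085],[-.033,-.045,.085],[.033,.045,0],[.033,-.045,0],[-.033,.045,0],[.01,.023,.085],[-.01,-.023,.085],[.01,-.023,.085],[-.01,.023,.085]]
BS=o([(340,322),(67,190),(465,195),(200,65),(322,535),(65,390),(455,385),(318,235),(220,135),(188,168),(355,198)],235,180,8)
print("block S");fit2([(S,BS,bs,1)],[.6,.03,-.46]); pb=fit2([(T,B,bt,1),(S,BS,bs,1)],[.6,.03,-.46])
SS=o([(265,352),(80,255),(345,262),(235,497),(55,405),(310,405)],335,150,7)
ss=[[.028,.036,.07],[.028,-.036,.07],[-.028,.036,.07],[.028,.036,0],[.028,-.036,0],[-.028,.036,0]]
st=[[.028,-.036,.07],[-.028,-.036,.07],[-.028,.036,.07],[.028,.036,.07]]
print("stand S");fit2([(S,SS,ss,1)],[.5,.24,-.5]);ps=fit2([(T,St,st,1),(S,SS,ss,1)],[.5,.24,-.5])
PS=o([(490,393),(38,320),(655,85),(275,52),(490,455),(60,382)],75,155,6)
pps=[[.095,.09,.04],[.095,-.09,.04],[-.095,.09,.04],[-.095,-.09,.04],[.095,.09,0],[.095,-.09,0]]
ppt=[[.095,.09,.04],[.095,-.09,.04],[-.095,-.09,.04],[-.095,.09,.04]]
print("panel S");fit2([(S,PS,pps,1)],[.56,-.3,0]);pp=fit2([(T,Pn,ppt,1),(S,PS,pps,1)],[.56,-.3,0])
print("pin",W(pp,[[0,.04,.04]]),"spacer2 top exp",proj(T,W(pp,[[0,-.04,.06]])),o((387,253),345,135,5))
print("pinS foot",unproj(S,o((452,203),75,155,6),.04),"top",unproj(S,o((447,160),75,155,6),.064))
u=unproj(T,o((178,263),95,180,8),.148);print("tongs mid",u)
l=unproj(T,o((115,228),95,180,8),.148);r=unproj(T,o((240,298),95,180,8),.148);d=l-r;print(d,np.linalg.norm(d),np.degrees(np.arctan2(-d[0],d[1])))
l=unproj(S,o((208,48),335,150,7),.148);r=unproj(S,o((305,90),335,150,7),.148);d=r-l;print("S",(l+r)/2,d,np.linalg.norm(d),np.degrees(np.arctan2(-d[0],d[1])))
# spacer corners in slot
c,s=np.cos(pb[2]),np.sin(pb[2])
for q in [(285,265),(268,272),(312,300)]:
    w=unproj(T,o(q,205,125,8),.035)-[pb[0],pb[1],0]; print("sp local",(c*w[0]+s*w[1])*1e3,(-s*w[0]+c*w[1])*1e3)
for yy in (-.008,.008): print("exp far corner",(proj(T,W(pb,[[.006,yy,.035]]))-[205,125]+.5)*8-.5)
E
python3 fit.py | sed '1,/-----/d'
```

```text
block S
[ 0.6094  0.0305 -0.4496] -25.76
[[[0.0, 0.2], [-0.8, -1.0], [1.3, -1.6], [0.2, -1.6], [0.5, 0.9], [-0.4, 1.3], [-0.2, 1.9], [0.1, 0.4], [-0.1, -0.9], [-1.4, 0.0], [0.6, -0.2]]]
[ 0.6097  0.031  -0.4567] -26.17
[[[0.4, -0.5], [1.0, -1.5], [0.3, 0.7], [-0.6, 0.4], [-0.2, 0.1], [0.6, 0.6]], [[0.1, 0.3], [-0.7, -1.0], [1.5, -1.3], [0.5, -1.5], [0.5, 1.1], [-0.2, 1.3], [0.0, 2.2], [0.2, 0.6], [0.1, -0.8], [-1.2, 0.1], [0.8, -0.0]]]
stand S
[ 0.4975  0.2406 -0.5043] -28.9
[[[1.3, -0.8], [-0.6, -0.4], [1.1, -0.6], [-0.2, 0.6], [-1.5, 0.2], [-0.0, 0.9]]]
[ 0.5     0.2401 -0.4984] -28.56
[[[1.0, 0.1], [-0.5, 0.9], [-0.3, 0.9], [-0.2, -0.1]], [[1.2, -0.1], [-0.9, 0.4], [0.9, -0.0], [-0.3, 1.3], [-1.7, 0.9], [-0.2, 1.5]]]
panel S
[ 0.5642 -0.2947 -0.057 ] -3.26
[[[-1.2, 0.2], [-0.3, -1.2], [1.2, -0.8], [-1.5, -5.8], [1.3, 2.4], [0.4, 1.0]]]
[ 0.5639 -0.2962 -0.04  ] -2.29
[[[-0.4, -0.9], [0.1, 0.2], [0.1, 0.3], [-0.7, 0.2]], [[-0.8, -0.3], [-0.6, -0.8], [0.2, -1.4], [-2.8, -5.7], [1.6, 1.8], [0.1, 1.4]]]
pin [[ 0.56552428 -0.25627543  0.04      ]] spacer2 top exp [[421.20742973 185.6236115 ]] [422.  185.2]
pinS foot [ 0.56516114 -0.25844457  0.04      ] top [ 0.56678245 -0.25621044  0.064     ]
tongs mid [0.5003092  0.24117105 0.148     ]
[0.01498925 0.02782119 0.        ] 0.03160215516875284 -28.314490905690505
S [0.49914016 0.23961322 0.148     ] [0.01638619 0.02924007 0.        ] 0.033518485656185204 -29.266354567412257
sp local 7.898864353678992 2.569937616145237
sp local 4.269728668916721 5.66338022795116
sp local 2.916938105338088 -7.818436608511286
exp far corner [[318.02285637 289.79984251]]
exp far corner [[263.00349113 262.05465053]]
```

```bash
cat >> h.py <<'E'
def plan(o,xy,yaw,z):
    """yaw: direction (deg, world) of tongs-y ; tool x is put along + or -"""
    R=Rn.from_quat(o["tool_rot"]).as_matrix(); p=o["eef_pos"]
    print("pos",p.round(4),"tool x",R[:,0].round(3),"y",R[:,1].round(3),"z",R[:,2].round(3),"f",np.round(o["ft_force"],1),"w",round(o["grip_width"]*1e3,2),"t",round(o["clock"],2),"j",np.round(o["joint_pos"],2))
    d=np.array([np.cos(np.radians(yaw)),np.sin(np.radians(yaw)),0])
    for s in(1,-1):
        X=d*s;Y=np.array([0,0,-1.]);Rt=np.c_[X,Y,np.cross(X,Y)]
        rv=Rn.from_matrix(R.T@Rt).as_rotvec(degrees=True)
        D=np.array([*xy,z])-p
        print("rot",rv.round(2),"shift in present axes",(R.T@D*1e3).round(1),"in turned axes",(Rt.T@D*1e3).round(1))
E
python3 -c "
from workcell import bot
from h import *
plan(bot.get_obs(),(.500,.240),90-28.6,.2)"
```

```text
pos [ 0.1188 -0.4857  0.2313] tool x [ 0.238 -0.971 -0.   ] y [ 0.  0. -1.] z [0.971 0.238 0.   ] f [-0.4  0.1 -0. ] w 85.39 t 2.1 j [-1.33  0.24  0.    1.34  0.    1.57]
rot [  -0.   -137.66    0.  ] shift in present axes [-614.4   31.3  542.7] in turned axes [819.6  31.3  12.7]
rot [-0.   42.34 -0.  ] shift in present axes [-614.4   31.3  542.7] in turned axes [-819.6   31.3  -12.7]
```

```bash
python3 -m inch '0 -10 0 -20 0 40 0; 0 -10 0 -20 0 40 0'; python3 -c "
from workcell import bot
from h import *
plan(bot.get_obs(),(.500,.240),90-28.6,.2)"
```

```text
clock: 2.35
eef_pos: [0.182, -0.4221, 0.2311]
tool_rot: [-0.624, 0.332, -0.332, 0.624]
ft_force: [0.6, -0.1, -0.0]
grip_width: 0.0854
pos [ 0.182  -0.4221  0.2311] tool x [ 0.559 -0.829  0.   ] y [ 0. -0. -1.] z [0.829 0.559 0.   ] f [ 0.6 -0.1 -0. ] w 85.38 t 2.35 j [-1.16  0.16 -0.1   1.31  0.    1.38]
rot [ 1.0000e-02 -1.1742e+02  2.0000e-02] shift in present axes [-371.3   31.2  633.7] in turned axes [733.5  31.1  37.8]
rot [-2.000e-02  6.258e+01  1.000e-02] shift in present axes [-371.3   31.2  633.7] in turned axes [-733.5   31.1  -37.8]
```

```bash
python3 -c "
import math
for k in range(12):
  a=math.radians(120.4-9.5*k);print(round(55*math.cos(a)),round(55*math.sin(a)))"
```

```text
-28 47
-20 51
-11 54
-2 55
7 55
16 53
25 49
32 44
39 38
45 31
50 24
53 15
```

```bash
python3 -m inch '0 -9.5 0 -28 0 47 0; 0 -9.5 0 -20 0 51 0; 0 -9.5 0 -11 0 54 0; 0 -9.5 0 -2 0 55 0; 0 -9.5 0 7 0 55 0; 0 -9.5 0 16 0 53 0; 0 -9.5 0 25 0 49 0; 0 -9.5 0 32 0 44 0; 0 -9.5 0 39 0 38 0; 0 -9.5 0 45 0 31 0; 0 -9.5 0 50 0 24 0; 0 -9.5 0 53 0 15 0'; python3 -c "
from workcell import bot
from h import *
plan(bot.get_obs(),(.500,.240),90-28.6,.2)"
```

```text
clock: 3.85
eef_pos: [0.4687, 0.1735, 0.2314]
tool_rot: [0.618, 0.343, -0.343, -0.618]
ft_force: [0.3, -0.6, 0.2]
grip_width: 0.0851
pos [0.4687 0.1735 0.2314] tool x [0.529 0.849 0.   ] y [ 0.001 -0.    -1.   ] z [-0.849  0.529 -0.001] f [ 0.3 -0.6  0.2] w 85.05 t 3.85 j [ 0.35  0.24  0.    1.33 -0.    0.91]
rot [ 0.04 -3.32  0.02] shift in present axes [73.  31.5  8.7] in turned axes [73.4 31.4  4.4]
rot [-3.0000e-02  1.7668e+02  5.0000e-02] shift in present axes [73.  31.5  8.7] in turned axes [-73.4  31.4  -4.4]
```

```bash
python3 -m inch '0 -3.3 0 37 0 4.4 0; 0 0 0 38.5 0 2.2 0; 0 0 0 0 30 0 0; 0 0 0 0 20 0 0;0 0 0 0 0 0 0.2;0 0 0 0 0 0 0.2'; python3 - <<'E'
from workcell import bot
from h import *
plan(bot.get_obs(),(.500,.240),90-28.6,.095)
for c in("scene","top"):
    d=bot.camera(c)["color"]
    a=d[60:230,300:440] if c=="scene" else d[150:270,60:220]
    cv2.imwrite(f"pics/{c}1.png",cv2.resize(a,None,fx=4,fy=4,interpolation=cv2.INTER_CUBIC)[:600])
E
```

```text
clock: 4.6
eef_pos: [0.5013, 0.2401, 0.1822]
tool_rot: [0.609, 0.359, -0.359, -0.609]
ft_force: [0.5, 0.5, 0.5]
grip_width: 0.0686
pos [0.5013 0.2401 0.1822] tool x [0.484 0.875 0.001] y [ 0.001  0.    -1.   ] z [-0.875  0.484 -0.001] f [0.5 0.5 0.5] w 68.6 t 4.6 j [ 0.45  0.37  0.06  1.26 -0.    0.95]
rot [ 0.04 -0.37  0.05] shift in present axes [-0.8 87.2  1.1] in turned axes [-0.7 87.2  1.1]
rot [-8.0000e-02  1.7963e+02  6.0000e-02] shift in present axes [-0.8 87.2  1.1] in turned axes [ 0.7 87.2 -1.1]
```

View pics/scene1.png

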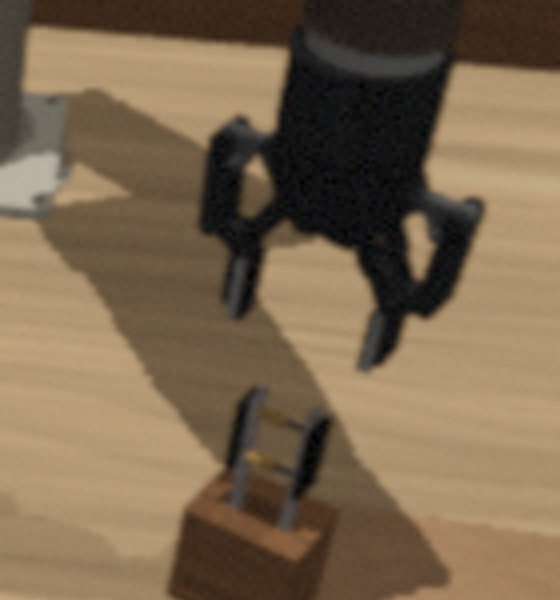

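View pics/top1.png

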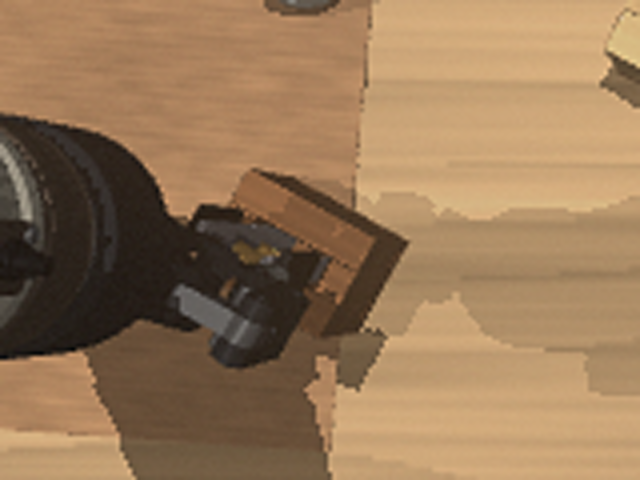

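```bash
python3 -m inch '0 0 0 -0.7 30 1 0.2; 0 0 0 0 30 0 0.2; 0 0 0 0 27 0 0.2; 0 0 0 0 0 0 0.38; 0 0 0 0 0 0 0.38;0 0 0 0 0 0 0.38'; python3 - <<'E'
from workcell import bot
from h import *
plan(bot.get_obs(),(.500,.240),90-28.6,.095)
E
```

```text
clock: 5.45
eef_pos: [0.5009, 0.2404, 0.0961]
tool_rot: [0.609, 0.36, -0.358, -0.609]
ft_force: [-0.5, -0.5, -0.7]
grip_width: 0.0532
pos [0.5009 0.2404 0.0961] tool x [0.484 0.875 0.003] y [ 0.003  0.002 -1.   ] z [-0.875  0.484 -0.002] f [-0.5 -0.5 -0.7] w 53.24 t 5.45 j [ 0.45  0.44 -0.08  1.05  0.    0.95]
rot [ 0.11 -0.36  0.16] shift in present axes [-0.8  1.1  0.6] in turned axes [-0.8  1.1  0.6]
rot [ -0.25 179.64   0.18] shift in present axes [-0.8  1.1  0.6] in turned axes [ 0.8  1.1 -0.6]
```

```bash
for c in 1; do python3 -m inch '0 0 0 0 0 0 0.42; 0 0 0 0 0 0 0.42; 0 0 0 0 0 0 0.42'; python3 -m inch '0 0 0 0 0 0 0.45; 0 0 0 0 0 0 0.45;0 0 0 0 0 0 0.45'; python3 -m inch '0 0 0 0 0 0 0.46;0 0 0 0 0 0 0.46'; done | egrep 'force|width|pos'
```

```text
eef_pos: [0.4997, 0.2399, 0.0945]
ft_force: [0.7, -0.5, -0.6]
grip_width: 0.0495
eef_pos: [0.4997, 0.2399, 0.0946]
ft_force: [-1.3, -0.1, 3.7]
grip_width: 0.0469
eef_pos: [0.4998, 0.2399, 0.0947]
ft_force: [-1.5, -0.7, 4.3]
grip_width: 0.0463
```

```bash
python3 -m inch '0 0 0 0 -10 0 0.46;0 0 0 0 -25 0 0.46;0 0 0 0 -45 0 0.46;0 0 0 0 -40 0 0.46; 0 0 0 0 0 0 0.46'; cat > wm.py <<'E'
from workcell import bot
from h import *
w=[];f=[]
for i in range(6):
    d=bot.camera("top");o=bot.get_obs();w.append(o["grip_width"]*1e3);f.append(o["ft_force"])
print("w",np.mean(w).round(2),np.std(w).round(2),"f",np.mean(f,0).round(2),np.std(f,0).round(2),"pos",o["eef_pos"].round(4),"t",o["clock"])
E
python3 wm.py; python3 - <<'E'
from workcell import bot
from h import *
for c in("scene","top"):
    d=bot.camera(c)["color"]
    a=d[60:230,300:440] if c=="scene" else d[150:270,60:220]
    cv2.imwrite(f"pics/{c}2.png",cv2.resize(a,None,fx=4,fy=4,interpolation=cv2.INTER_CUBIC)[:600])
E
```

```text
clock: 7.08
eef_pos: [0.5017, 0.2409, 0.2182]
tool_rot: [0.609, 0.362, -0.356, -0.609]
ft_force: [-0.4, -0.2, -1.3]
grip_width: 0.0464
w 46.33 0.07 f [ 0.06 -0.36 -1.6 ] [0.4  0.46 0.25] pos [0.4987 0.2394 0.2125] t 7.375
```

View pics/scene2.png

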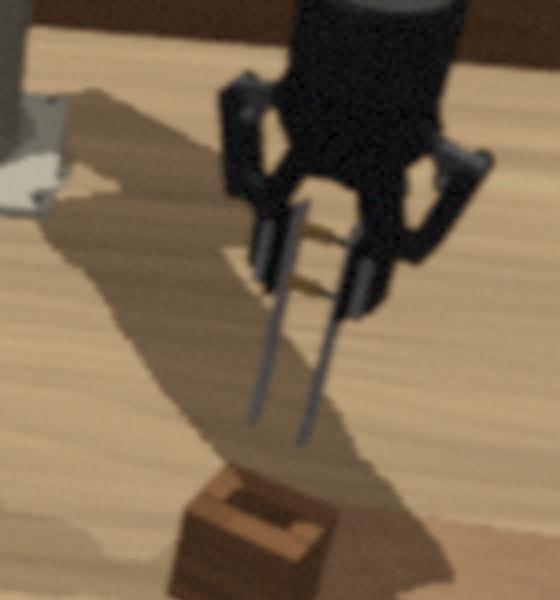

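View pics/top2.png

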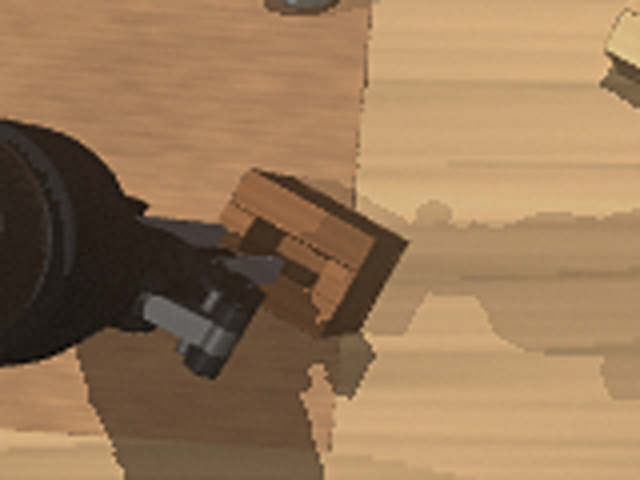

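```bash
python3 -m inch '0 0 0 0 0 0 0.5;0 0 0 0 0 0 0.5;0 0 0 0 0 0 0.5'|grep width; python3 -m inch '0 0 0 0 0 0 0.54;0 0 0 0 0 0 0.54;0 0 0 0 0 0 0.54' | grep width; python3 -c "
from workcell import bot
from h import *
plan(bot.get_obs(),(.6097,.031),90-26.3,.2225)"
```

```text
grip_width: 0.0424
grip_width: 0.04
pos [0.4996 0.2398 0.2144] tool x [0.484 0.875 0.   ] y [ 0.  0. -1.] z [-0.875  0.484 -0.   ] f [-0.5 -0.2 -1.1] w 40.04 t 8.22 j [0.45 0.36 0.12 1.33 0.   0.95]
rot [ 0.   -2.66  0.  ] shift in present axes [-129.4   -8.1 -197.4] in turned axes [-138.4   -8.1 -191.2]
rot [-1.0000e-02  1.7734e+02  0.0000e+00] shift in present axes [-129.4   -8.1 -197.4] in turned axes [138.4  -8.1 191.2]
```

```bash
python3 wm.py; python3 -m inch '0 -2.7 0 -46 0 -64 0.47;0 0 0 -45 0 -62 0.46;0 0 0 -40 0 -55 0.46;0 0 0 -7 -8 -10 0.46;0 0 0 0 0 0 0.46;0 0 0 0 0 0 0.46';python3 wm.py; python3 - <<'E'
from workcell import bot
from h import *
plan(bot.get_obs(),(.6097,.031),90-26.3,.2225)
for c in("scene","top"):
    d=bot.camera(c); o=bot.get_obs()
    print(c,[ (q["point"],q["conf"]) for q in bot.spot_point("tongs_tips",c)], proj(d,o["eef_pos"]-[0,0,.0866]),[ (q["point"],q["conf"]) for q in bot.spot_point("tongs_grip",c)], proj(d,o["eef_pos"]+[0,0,.0234]))
    d=d["color"]
    a=d[110:250,200:340] if c=="scene" else d[90:210,180:300]
    cv2.imwrite(f"pics/{c}3.png",cv2.resize(a,None,fx=5,fy=5,interpolation=cv2.INTER_CUBIC)[:600])
E
```

```text
w 39.41 0.18 f [ 0.2   0.33 -1.04] [0.76 0.52 0.67] pos [0.4996 0.2398 0.2143] t 8.525
clock: 9.28
eef_pos: [0.5898, 0.0634, 0.2223]
tool_rot: [-0.6, -0.374, 0.374, 0.6]
ft_force: [-0.7, 0.2, -1.8]
grip_width: 0.0462
w 46.09 0.17 f [-0.32  0.08 -1.02] [0.54 0.45 0.41] pos [0.59   0.063  0.2223] t 9.575
pos [0.59   0.063  0.2223] tool x [0.441 0.898 0.   ] y [-0.  0. -1.] z [-0.898  0.441  0.   ] f [-1.1  0.  -1.2] w 46.18 t 9.57 j [0.11 0.43 0.25 1.39 0.   0.56]
rot [-0.01  0.13  0.  ] shift in present axes [-20.1  -0.2 -31.8] in turned axes [-20.   -0.2 -31.8]
rot [ 0.0000e+00 -1.7987e+02  1.0000e-02] shift in present axes [-20.1  -0.2 -31.8] in turned axes [20.  -0.2 31.8]
scene [([286.2, 180.9], 0.93)] [[285.43729565 180.41098144]] [([288.1, 135.5], 0.66)] [[288.83714841 136.80148083]]
top [] [[220.5108905  163.87966855]] [] [[214.92122979 153.81172582]]
```

View pics/scene3.png

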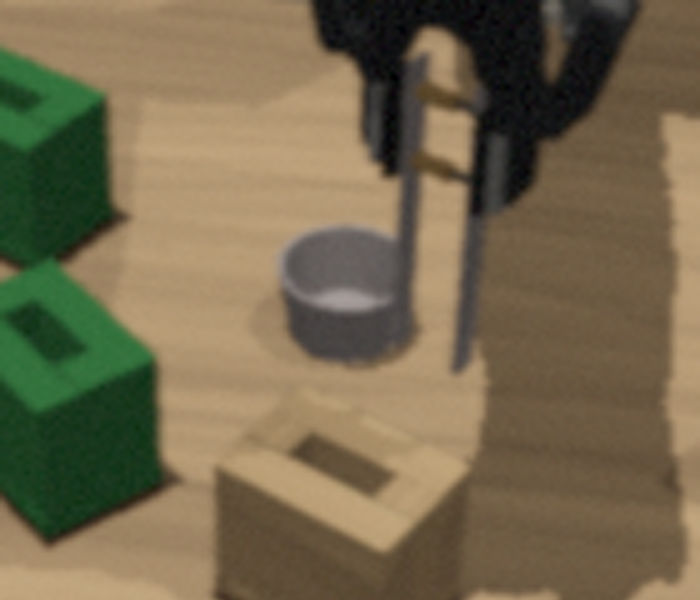

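View pics/top3.png

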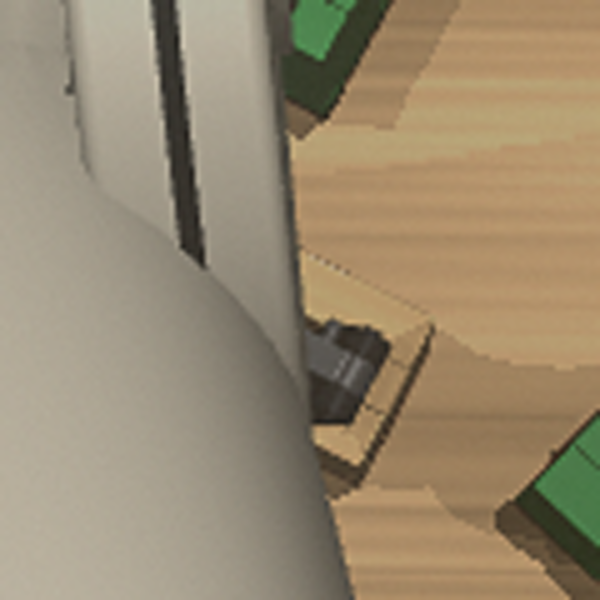

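```bash
python3 -m inch '0 0.1 0 -20 0 -30.8 0.46;0 0 0 0 20 0 0.46;0 0 0 0 8 0 0.46;0 0 0 0 0 0 0.46'; python3 - <<'E'
from workcell import bot
from h import *
plan(bot.get_obs(),(.6088,.0314),90-26.3,.1925)
for c in("scene","top"):
    d=bot.camera(c); o=bot.get_obs()
    print(c,[ (q["point"],q["conf"]) for q in bot.spot_point("tongs_tips",c)], proj(d,o["eef_pos"]-[0,0,.0866]),[ (q["point"],q["conf"]) for q in bot.spot_point("slot_mouth",c)], proj(d,[.6097,.031,.085]))
    d=d["color"]
    a=d[130:250,220:340] if c=="scene" else d[90:210,180:300]
    cv2.imwrite(f"pics/{c}4.png",cv2.resize(a,None,fx=5,fy=5,interpolation=cv2.INTER_CUBIC)[:600])
E
```

```text
clock: 10.38
eef_pos: [0.6085, 0.0306, 0.1935]
tool_rot: [-0.6, -0.372, 0.374, 0.601]
ft_force: [-0.2, 0.0, -1.0]
grip_width: 0.0459
pos [0.6085 0.0306 0.1935] tool x [ 0.444  0.896 -0.001] y [-0.002 -0.    -1.   ] z [-0.896  0.444  0.002] f [-0.2  0.  -1. ] w 45.89 t 10.38 j [0.05 0.48 0.25 1.35 0.   0.51]
rot [-0.11 -0.05 -0.06] shift in present axes [0.9 1.  0.1] in turned axes [0.9 1.  0.1]
rot [ 9.0000e-02  1.7995e+02 -1.7000e-01] shift in present axes [0.9 1.  0.1] in turned axes [-0.9  1.  -0.1]
scene [([271.0, 195.2], 0.64), ([268.0, 191.9], 0.58)] [[268.51316265 194.34414257]] [([199.2, 125.4], 0.93), ([267.2, 200.6], 0.78), ([209.6, 176.9], 0.78), ([262.7, 260.5], 0.74)] [[268.2489193  202.45605822]]
top [] [[238.54773305 155.9840985 ]] [([353.1, 292.4], 0.76), ([315.2, 188.4], 0.65)] [[238.81643878 157.85666908]]
```

View pics/scene4.png

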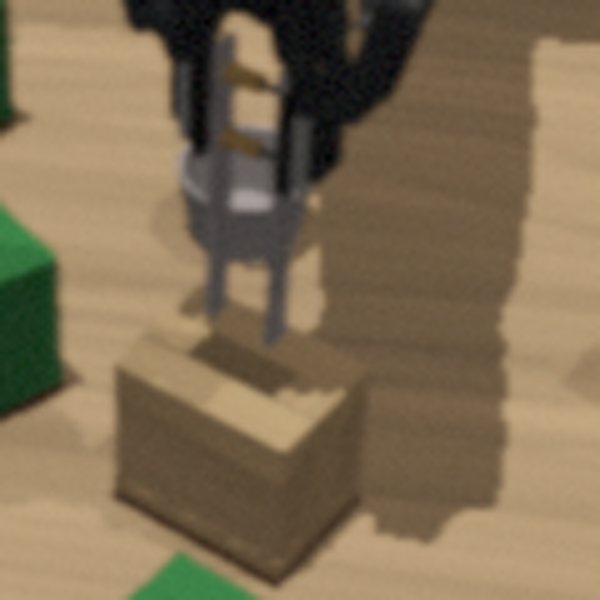

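View pics/top4.png

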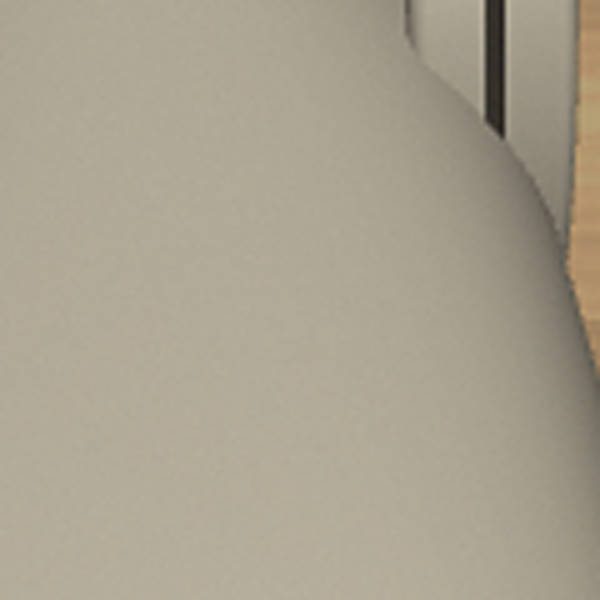

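```bash
python3 -m inch '0 0 0 0.9 12 0 0.46;0 0 0 0 15 0 0.46;0 0 0 0 10 0 0.46;0 0 0 0 0 0 0.46'; python3 -c "
from workcell import bot
from h import *
plan(bot.get_obs(),(.6088,.0314),90-26.3,.106)"
```

```text
clock: 11.18
eef_pos: [0.6085, 0.0312, 0.1554]
tool_rot: [-0.6, -0.372, 0.374, 0.601]
ft_force: [0.6, -0.8, -1.3]
grip_width: 0.0463
pos [0.6085 0.0312 0.1554] tool x [ 0.444  0.896 -0.002] y [-0.004 -0.    -1.   ] z [-0.896  0.444  0.003] f [ 0.6 -0.8 -1.3] w 46.29 t 11.18 j [0.05 0.5  0.18 1.26 0.   0.51]
rot [-0.18 -0.06 -0.1 ] shift in present axes [ 0.4 49.4 -0.4] in turned axes [ 0.4 49.4 -0.2]
rot [ 1.5000e-01  1.7994e+02 -2.8000e-01] shift in present axes [ 0.4 49.4 -0.4] in turned axes [-0.4 49.4  0.2]
```

In the slot, tips about 69 mm up, with no side force. I'll go on down.

```bash
python3 -m inch '0 0 0 0 15 0 0.46;0 0 0 0 13 0 0.46;0 0 0 0 8 0 0.46;0 0 0 0 0 0 0.46'|egrep 'pos|force'; python3 -m inch '0 0 0 0 8 0 0.46;0 0 0 0 4 0 0.46;0 0 0 0 0 0 0.46;0 0 0 0 0 0 0.46'; python3 -c "
from workcell import bot
from h import *
plan(bot.get_obs(),(.6088,.0314),90-26.3,.106)"
```

```text
eef_pos: [0.6089, 0.0312, 0.1202]
ft_force: [-0.6, -0.1, -1.5]
clock: 12.18
eef_pos: [0.6097, 0.0313, 0.1095]
tool_rot: [0.601, 0.373, -0.373, -0.601]
ft_force: [-0.8, -0.0, -1.3]
grip_width: 0.0463
pos [0.6097 0.0313 0.1095] tool x [0.444 0.896 0.   ] y [ 0.  0. -1.] z [-0.896  0.444 -0.   ] f [-0.8 -0.  -1.3] w 46.27 t 12.18 j [0.05 0.53 0.11 1.15 0.   0.51]
rot [ 0.02 -0.06  0.01] shift in present axes [-0.3  3.5  0.9] in turned axes [-0.3  3.5  0.9]
rot [-2.0000e-02  1.7994e+02  3.0000e-02] shift in present axes [-0.3  3.5  0.9] in turned axes [ 0.3  3.5 -0.9]
```

```bash
python3 -m inch '0 0 0 0 3 0.5 0.46;0 0 0 0 0 0 0.5;0 0 0 0 0 0 0.54;0 0 0 0 0 0 0.56;0 0 0 0 0 0 0.56;0 0 0 0 0 0 0.56'|egrep 'pos|force|width'; python3 wm.py
```

```text
eef_pos: [0.609, 0.0312, 0.1064]
ft_force: [-0.9, -1.1, -1.2]
grip_width: 0.0379
w 37.74 0.17 f [-0.98 -1.43 -0.38] [0.35 0.28 0.42] pos [0.609  0.0312 0.1063] t 13.225
```

```bash
python3 -m inch '0 0 0 0 0 0 0.572;0 0 0 0 0 0 0.572'|egrep 'pos|force|width'; python3 wm.py;  python3 -m inch '0 0 0 0 0 0 0.578;0 0 0 0 0 0 0.578'|egrep 'pos|force|width'; python3 wm.py
```

```text
eef_pos: [0.6089, 0.031, 0.1063]
ft_force: [-0.7, -4.6, -0.1]
grip_width: 0.0369
w 36.95 0.21 f [-1.97 -3.73  0.86] [0.37 0.64 0.78] pos [0.609  0.031  0.1063] t 13.775
eef_pos: [0.6089, 0.0309, 0.1063]
ft_force: [-2.4, -4.5, 0.6]
grip_width: 0.0363
w 36.38 0.15 f [-2.25 -4.86  1.18] [0.75 0.63 0.5 ] pos [0.6089 0.0309 0.1063] t 14.325
```

```bash
python3 -m inch '0 0 0 -0.8 0 0 0.578;0 0 0 0 0 0 0.578;0 0 0 0 0 0 0.578'|egrep 'pos|force|width'; python3 wm.py;  python3 -m inch '0 0 0 0 0 0 0.583;0 0 0 0 0 0 0.583'|egrep 'pos|force|width'; python3 wm.py
```

```text
eef_pos: [0.6088, 0.0307, 0.1063]
ft_force: [-1.5, -4.2, 0.9]
grip_width: 0.0363
w 36.33 0.22 f [-1.85 -3.79  1.35] [0.54 0.39 0.37] pos [0.6088 0.0307 0.1063] t 15.0
eef_pos: [0.6087, 0.0306, 0.1063]
ft_force: [-2.6, -4.1, 0.2]
grip_width: 0.036
w 35.96 0.13 f [-2.45 -4.58  1.47] [0.3 0.3 0.4] pos [0.6087 0.0306 0.1063] t 15.55
```

```bash
python3 -m inch '0 0 0 0 0 0 0.587;0 0 0 0 0 0 0.587'|egrep 'pos|force|width'; python3 wm.py; python3 -m inch '0 0 0 0 -1.5 0 0.587;0 0 0 0 0 0 0.587'|egrep 'pos|force|width'; python3 wm.py
```

```text
eef_pos: [0.6087, 0.0305, 0.1063]
ft_force: [-2.6, -4.9, 1.9]
grip_width: 0.0358
w 35.52 0.17 f [-2.23 -4.92  1.68] [0.48 0.27 0.54] pos [0.6087 0.0305 0.1063] t 16.1
eef_pos: [0.6083, 0.0307, 0.1072]
ft_force: [-2.2, -3.5, -2.4]
grip_width: 0.0358
w 35.72 0.19 f [-2.01 -4.68 -3.  ] [0.49 0.45 0.61] pos [0.6084 0.0307 0.1073] t 16.65
```

```bash
python3 -m inch '0 0 0 0 0 0 0.591;0 0 0 0 0 0 0.591'|egrep 'force|width'; python3 wm.py; python3 -m inch '0 0 0 0 0 0 0.595;0 0 0 0 0 0 0.595'|egrep 'force|width'; python3 wm.py
```

```text
ft_force: [-2.0, -5.1, -4.1]
grip_width: 0.0353
w 35.31 0.2 f [-2.62 -4.15 -5.85] [0.37 0.71 0.76] pos [0.6084 0.0308 0.1074] t 17.2
ft_force: [-2.7, -4.0, -5.1]
grip_width: 0.0351
w 35.22 0.22 f [-2.44 -4.77 -6.58] [0.52 0.5  0.42] pos [0.6084 0.0307 0.1075] t 17.75
```

```bash
python3 -m inch '0 0 0 0 -1 0 0.595;0 0 0 0 0 0 0.595'|egrep 'force|width'; python3 wm.py; python3 -m inch '0 0 0 0 0 0 0.598;0 0 0 0 -1 0 0.598;0 0 0 0 0 0 0.598'|egrep 'force|width'; python3 wm.py
```

```text
ft_force: [-3.2, -1.6, -6.7]
grip_width: 0.0354
w 35.13 0.08 f [-2.12 -2.13 -7.08] [0.45 0.77 0.54] pos [0.6087 0.0313 0.1088] t 18.3
ft_force: [-2.5, 0.5, -6.1]
grip_width: 0.035
w 35.15 0.18 f [-2.32  1.1  -5.61] [0.27 0.72 0.55] pos [0.6089 0.0313 0.1101] t 18.975
```

```bash
python3 -m inch '0 0 0 0 0 0 0.58;0 0 0 0 4 0 0.58;0 0 0 0 0 0 0.595;0 0 0 0 0 0 0.602;0 0 0 0 0 0 0.602'|egrep 'force|width'; python3 wm.py; python3 -m inch '0 0 0 0 -1.5 0 0.602;0 0 0 0 -1.5 0 0.602;0 0 0 0 0 0 0.602'|egrep 'force|width'; python3 wm.py
```

```text
ft_force: [4.5, -2.4, 0.2]
grip_width: 0.0346
w 34.72 0.2 f [ 4.73 -2.27  2.11] [0.59 0.55 0.65] pos [0.6106 0.0304 0.1069] t 19.9
ft_force: [5.2, -0.6, -6.3]
grip_width: 0.0348
w 34.9 0.12 f [ 5.06 -0.75 -6.75] [0.59 0.36 0.45] pos [0.6088 0.0312 0.1073] t 20.575
```

```bash
python3 -m inch '0 0 0 0 0 0 0.602;0 0 0 0 0 0 0.602'|egrep 'pos|force|width'; python3 -m inch '0 0 0 0 -1.5 0 0.602;0 0 0 0 0 0 0.602;0 0 0 0 0 0 0.602'|egrep 'pos|force|width'; python3 wm.py
```

```text
eef_pos: [0.6088, 0.0312, 0.1073]
ft_force: [5.0, -0.2, -6.3]
grip_width: 0.0348
eef_pos: [0.6084, 0.0311, 0.1082]
ft_force: [7.1, -0.8, -8.2]
grip_width: 0.0349
w 34.79 0.15 f [ 5.11 -1.05 -8.92] [0.35 0.32 0.61] pos [0.6085 0.0311 0.1082] t 21.5
```

```bash
python3 -m inch '0 0 0 0 -1.5 0 0.602;0 0 0 0 0 0 0.602;0 0 0 0 0 0 0.602'|egrep 'pos|force|width';python3 wm.py; python3 -m inch '0 0 0 0 -1.5 0 0.602;0 0 0 0 0 0 0.602;0 0 0 0 0 0 0.602'|egrep 'pos|force|width'; python3 wm.py
```

```text
eef_pos: [0.6084, 0.0309, 0.1095]
ft_force: [6.2, -0.9, -9.6]
grip_width: 0.0348
w 34.78 0.11 f [ 5.65 -1.06 -9.24] [0.37 0.27 0.27] pos [0.6084 0.0308 0.1095] t 22.175
eef_pos: [0.6083, 0.0307, 0.1109]
ft_force: [5.8, -1.6, -8.9]
grip_width: 0.0348
w 34.58 0.19 f [ 5.46 -1.2  -9.47] [0.17 0.68 0.53] pos [0.6083 0.0307 0.1109] t 22.85
```

```bash
python3 -m inch '0 0 0 0 0 0 0.607;0 0 0 0 -1 0 0.607;0 0 0 0 0 0 0.607'|egrep 'pos|force|width';python3 wm.py; python3 -m inch '0 0 0 0 -2 0 0.607;0 0 0 0 0 0 0.607;0 0 0 0 0 0 0.607'|egrep 'pos|force|width'; python3 wm.py
```

```text
eef_pos: [0.6082, 0.0306, 0.1117]
ft_force: [5.4, -2.1, -9.9]
grip_width: 0.0346
w 34.53 0.25 f [  5.97  -1.62 -10.14] [0.35 0.66 0.58] pos [0.6083 0.0306 0.1117] t 23.525
eef_pos: [0.6082, 0.0304, 0.1138]
ft_force: [4.5, -2.6, -9.2]
grip_width: 0.0352
w 34.56 0.11 f [ 5.14 -1.97 -9.51] [0.37 0.48 0.32] pos [0.6082 0.0305 0.1138] t 24.2
```

```bash
for i in 1 ; do python3 -m inch '0 0 0 0 -2.5 0 0.607;0 0 0 0 0 0 0.607;0 0 0 0 0 0 0.607'|egrep 'pos|force|width'; python3 -m inch '0 0 0 0 -2.5 0 0.607;0 0 0 0 0 0 0.607;0 0 0 0 0 0 0.607'|egrep 'pos|force|width';python3 -m inch '0 0 0 0 -3 0 0.607;0 0 0 0 0 0 0.607;0 0 0 0 0 0 0.607'|egrep 'pos|force|width';done; python3 wm.py
```

```text
eef_pos: [0.6081, 0.0302, 0.1166]
ft_force: [5.3, -2.4, -8.5]
grip_width: 0.0348
eef_pos: [0.6081, 0.0302, 0.1193]
ft_force: [4.7, -2.5, -6.6]
grip_width: 0.0344
eef_pos: [0.6081, 0.0302, 0.1231]
ft_force: [3.5, -4.1, -7.8]
grip_width: 0.0346
w 34.4 0.22 f [ 4.04 -3.43 -7.81] [0.82 0.46 0.47] pos [0.6081 0.0302 0.1232] t 25.625
```

```bash
python3 -m inch '0 0 0 0 -3 0 0.607;0 0 0 0 -4 0 0.607;0 0 0 0 0 0 0.607'|egrep 'pos|force|width'; python3 -m inch '0 0 0 0 -4 0 0.607;0 0 0 0 -5 0 0.607;0 0 0 0 0 0 0.607'|egrep 'pos|force|width';python3 -m inch '0 0 0 0 -6 0 0.607;0 0 0 0 -6 0 0.607;0 0 0 0 0 0 0.607'|egrep 'pos|force|width'
```

```text
eef_pos: [0.6087, 0.0311, 0.1319]
ft_force: [1.9, -1.4, -1.6]
grip_width: 0.0348
eef_pos: [0.6087, 0.0312, 0.1412]
ft_force: [1.4, -1.3, -0.2]
grip_width: 0.0347
eef_pos: [0.6087, 0.0311, 0.1531]
ft_force: [1.0, -1.2, -1.0]
grip_width: 0.0342
```

```bash
python3 -m inch '0 0 0 0 -20 0 0.607;0 0 0 0 -25 0 0.607;0 0 0 0 -20 0 0.607;0 0 0 0 0 0 0.607'|egrep 'pos|force|width'; python3 wm.py; python3 - <<'E'
from workcell import bot
from h import *
plan(bot.get_obs(),(.565,-.2563),90-2.2,.23)
d=bot.camera("scene"); o=bot.get_obs()
t=proj(d,o["eef_pos"]-[0,0,.0866])[0];print(t)
u,v=t.astype(int)
cv2.imwrite("pics/sc5.png",cv2.resize(d["color"][v-50:v+40,u-45:u+45],None,fx=6,fy=6,interpolation=cv2.INTER_CUBIC))
E
```

```text
eef_pos: [0.6093, 0.0311, 0.219]
ft_force: [0.5, 0.6, -1.8]
grip_width: 0.0343
w 34.67 0.23 f [-0.01 -0.07 -1.9 ] [0.37 0.55 0.27] pos [0.608  0.0308 0.2159] t 27.55
pos [0.608  0.0308 0.2159] tool x [ 0.444  0.896 -0.001] y [-0.003  0.    -1.   ] z [-0.896  0.444  0.002] f [-0.   0.4 -2.2] w 34.57 t 27.55 j [0.05 0.47 0.3  1.4  0.   0.51]
rot [ -0.15 -24.16  -0.04] shift in present axes [-276.4  -13.9  -88.9] in turned axes [-288.5  -14.1   32. ]
rot [ 5.0000e-02  1.5584e+02 -2.0000e-01] shift in present axes [-276.4  -13.9  -88.9] in turned axes [288.5 -14.1 -32. ]
[268.97094487 186.31101563]
```

View pics/sc5.png

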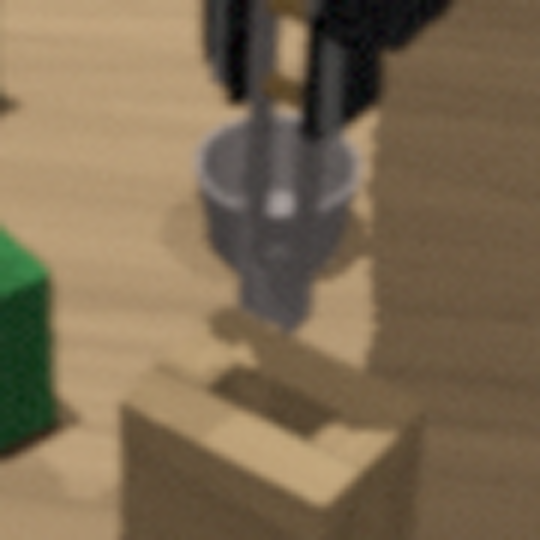

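```bash
python3 -m inch '0 -8 0 -30 0 -10 0.607;0 -8 0 -47 0 -8 0.607;0 -8.2 0 -48 0 -2 0.607;0 0 0 -48 0 5 0.607;0 0 0 -48 0 5 0.607;0 0 0 -45 0 5 0.607;0 0 0 -15 0 2 0.607;0 0 0 0 0 0 0.607;0 0 0 0 0 0 0.607'; python3 -c "
from workcell import bot
from h import *
plan(bot.get_obs(),(.5655,-.257),90-2.2,.18)"
```

```text
clock: 28.72
eef_pos: [0.5679, -0.2491, 0.2171]
tool_rot: [-0.509, -0.491, 0.491, 0.509]
ft_force: [-0.3, -0.5, -0.9]
grip_width: 0.0347
pos [ 0.5679 -0.2491  0.2171] tool x [0.036 0.999 0.001] y [-0.     0.001 -1.   ] z [-0.999  0.036  0.   ] f [-0.3 -0.5 -0.9] w 34.66 t 28.73 j [-0.41  0.49  0.33  1.41  0.   -0.38]
rot [-0.02  0.12  0.05] shift in present axes [-8.  37.1  2.1] in turned axes [-7.9 37.1  2.1]
rot [ 8.0000e-02 -1.7988e+02  4.0000e-02] shift in present axes [-8.  37.1  2.1] in turned axes [ 7.9 37.1 -2.1]
```

```bash
python3 -m inch '0 0 0 -8 15 1 0.607;0 0 0 0 15 0 0.607;0 0 0 0 12 0 0.607;0 0 0 0 0 0 0.607;0 0 0 0 0 0 0.607'|egrep 'pos|force|width'; python3 - <<'E'
from workcell import bot
from h import *
for c in("scene","top"):
    d=bot.camera(c); o=bot.get_obs(); e=o["eef_pos"]; print(e.round(4))
    print(proj(d,e-[0,0,.0927]),proj(d,[.5655,-.257,.064]),proj(d,[.5655,-.257,.04]))
    u,v=proj(d,e-[0,0,.0927])[0].astype(int);print(u-40,v-40)
    for n in("spacer_center","pin_seat","spacer"): print(n,[(q["point"],q["conf"]) for q in bot.spot_point(n,c)])
    cv2.imwrite(f"pics/{c}6.png",cv2.resize(d["color"][v-40:v+40,u-40:u+40],None,fx=7,fy=7,interpolation=cv2.INTER_CUBIC))
E
```

```text
eef_pos: [0.5665, -0.2584, 0.1754]
ft_force: [0.1, -0.7, -2.0]
grip_width: 0.0346
[ 0.5667 -0.2586  0.1759]
[[146.8816072  174.77743891]] [[148.95372013 180.86172996]] [[150.44764135 188.58296595]]
106 134
spacer_center [([151.3, 186.1], 0.71), ([147.1, 170.2], 0.53), ([148.8, 175.2], 0.25)]
pin_seat [([152.1, 185.2], 0.8), ([144.0, 176.5], 0.16)]
spacer [([368.5, 251.6], 0.62), ([146.0, 175.2], 0.42)]
[ 0.5667 -0.2586  0.1759]
[[386.90544946 181.88936215]] [[382.75565277 183.37052384]] [[378.82631447 184.41681688]]
346 141
spacer_center [([386.4, 184.7], 0.55)]
pin_seat [([376.9, 184.0], 0.69)]
spacer [([385.8, 181.0], 0.61), ([384.7, 180.3], 0.54)]
```

View pics/scene6.png

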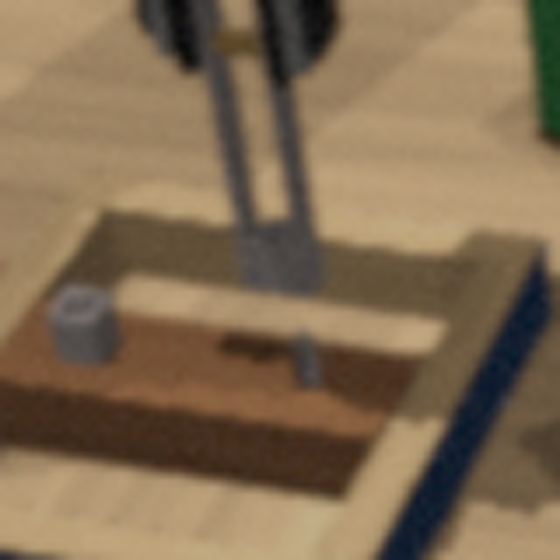

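View pics/top6.png

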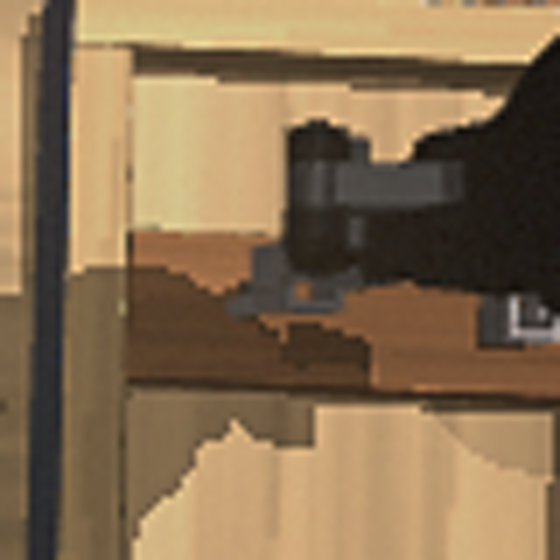

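```bash
python3 - <<'E'
from workcell import bot
from h import *
for c,(u,v) in(("scene",(130,160)),("top",(370,166))):
    d=bot.camera(c); o=bot.get_obs(); e=o["eef_pos"]; print(e.round(4))
    a=cv2.resize(d["color"][v:v+36,u:u+36],None,fx=16,fy=16,interpolation=cv2.INTER_CUBIC)
    print(c,[((proj(d,p)[0]-[u,v]+.5)*16).round() for p in ([.5655,-.257,.064],[.5655,-.257,.04])])
    cv2.imwrite(f"pics/{c}7.png",cv2.convertScaleAbs(a,alpha=1.4))
E
```

```text
[ 0.5664 -0.2585  0.1755]
scene [array([311., 342.]), array([335., 465.])]
[ 0.5664 -0.2585  0.1754]
top [array([212., 286.]), array([149., 303.])]
```

View pics/scene7.png

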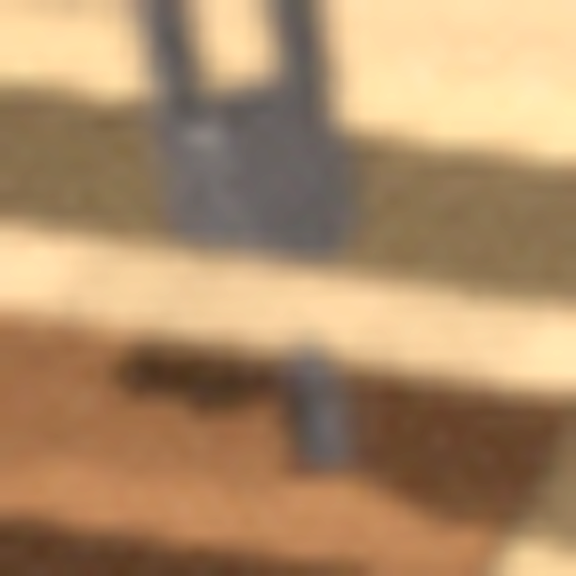

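View pics/top7.png

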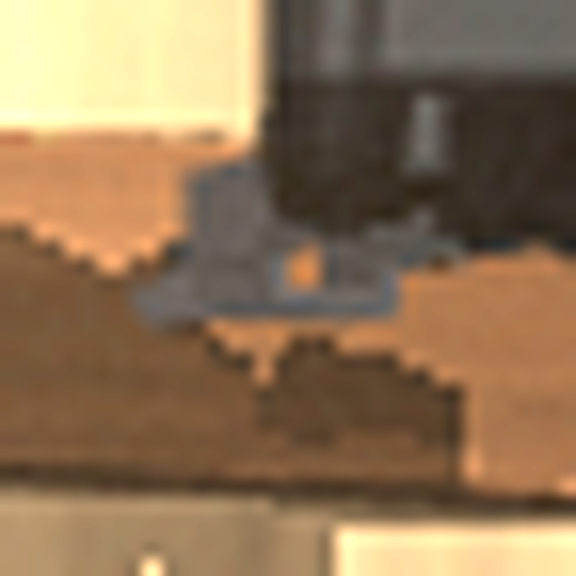

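```bash
cat > ov.py <<'E'
from workcell import bot
from h import *
import sys
dx,dy=float(sys.argv[1])/1e3,float(sys.argv[2])/1e3; off=float(sys.argv[3])/1e3
px,py=float(sys.argv[4]),float(sys.argv[5]); tag=sys.argv[6]
for c,(u,v) in(("scene",(130,160)),("top",(370,166))):
    d=bot.camera(c); o=bot.get_obs(); e=o["eef_pos"]+[dx,dy,0]; s=16
    a=cv2.convertScaleAbs(cv2.resize(d["color"][v:v+36,u:u+36],None,fx=s,fy=s,interpolation=cv2.INTER_CUBIC),alpha=1.4)
    P=lambda p:tuple(((proj(d,p)[0]-[u,v]+.5)*s-.5).round().astype(int))
    yaw=np.radians(-2.2);z=e[2]-off
    def poly(h,z,cx,cy,col,oy=0,hx=None):
        hx=hx or h
        q=W((cx,cy,yaw),[[sx*hx,oy+sy*h,z] for sx,sy in((-1,-1),(1,-1),(1,1),(-1,1))])
        cv2.polylines(a,[np.array([P(w) for w in q])],True,col,1)
    poly(.008,z,e[0],e[1],(0,0,255));poly(.008,z+.02,e[0],e[1],(0,255,255));poly(.0055,z,e[0],e[1],(0,0,255));poly(.0055,z+.02,e[0],e[1],(0,255,255))
    for s2 in(-1,1): poly(.002,e[2]-.0883,e[0],e[1],(255,0,255),s2*.010,.006)
    poly(.0035,.04,px,py,(0,255,0));poly(.0025,.064,px,py,(255,255,0))
    cv2.imwrite(f"pics/{c}{tag}.png",a)
print(o["eef_pos"].round(4))
E
python3 ov.py 0 0 92.7 .5655 -.257 8
```

```text
[ 0.5664 -0.2585  0.1753]
```

View pics/scene8.png

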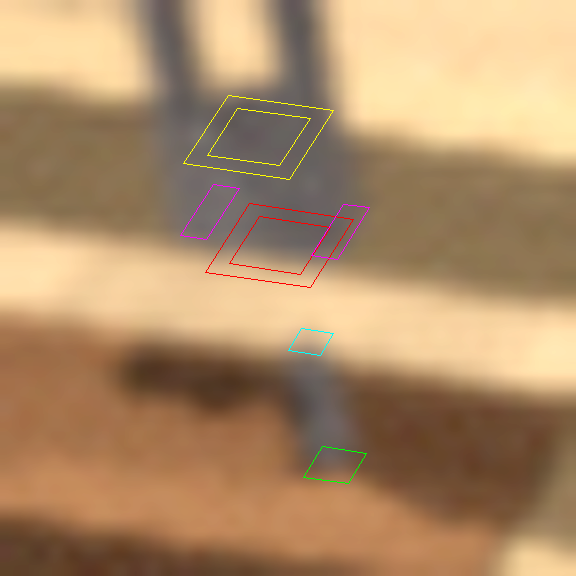

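View pics/top8.png

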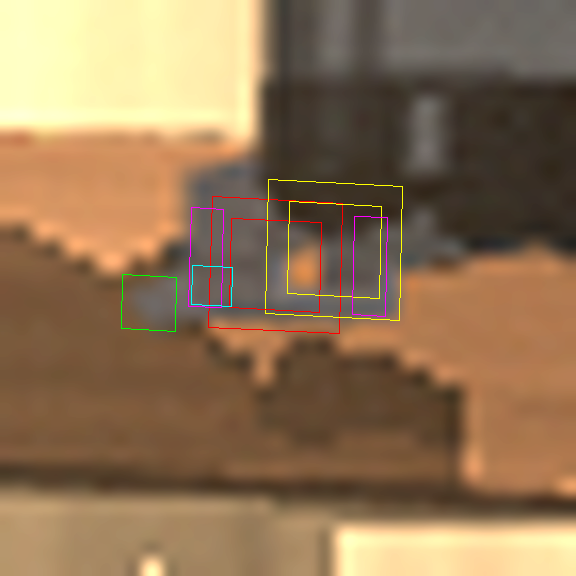

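```bash
python3 -m inch '0 0 0 1 8 0.9 0.607;0 0 0 0 8.5 0 0.607;0 0 0 0 0 0 0.607;0 0 0 0 0 0 0.607'|egrep 'pos|force|width'; python3 ov.py 0.7 0.5 89 .5655 -.257 9
```

```text
eef_pos: [0.5655, -0.2574, 0.1586]
ft_force: [0.1, -0.1, -1.0]
grip_width: 0.0344
[ 0.5657 -0.2575  0.1591]
```

View pics/scene9.png

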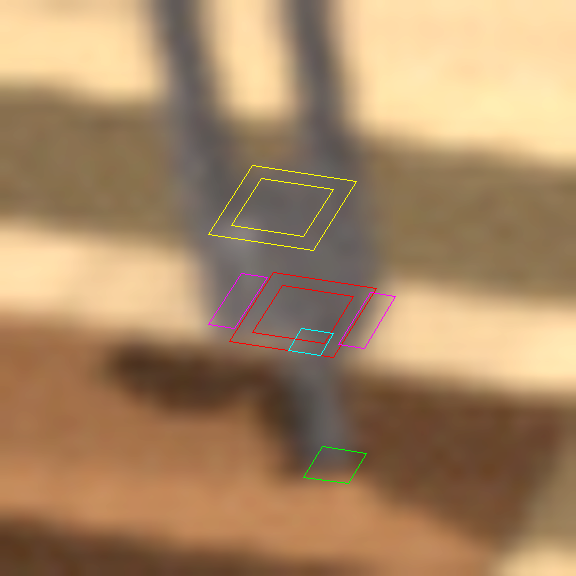

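View pics/top9.png

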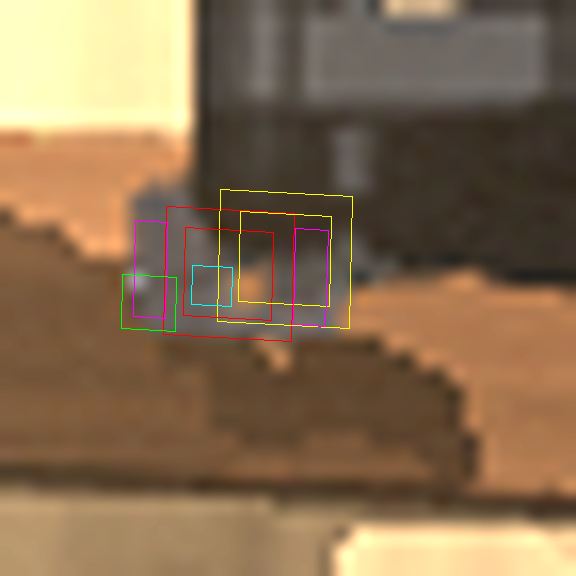

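```bash
python3 -m inch '0 0 0 0 3 0.5 0.607;0 0 0 0 3 0 0.607;0 0 0 0 0 0 0.607'|egrep 'pos|force|width'; python3 -m inch '0 0 0 0 1.5 0 0.607;0 0 0 0 1.5 0 0.607;0 0 0 0 0 0 0.607'|egrep 'pos|force|width'
```

```text
eef_pos: [0.5647, -0.2573, 0.1524]
ft_force: [-0.6, 0.2, -1.2]
grip_width: 0.0344
eef_pos: [0.5649, -0.2574, 0.1496]
ft_force: [-0.6, -0.8, -2.3]
grip_width: 0.0343
```

```bash
python3 -m inch '0 0 0 0 1.5 0 0.607;0 0 0 0 1 0 0.607;0 0 0 0 0 0 0.607'|egrep 'pos|force|width'; python3 -m inch '0 0 0 0 1.5 0 0.607;0 0 0 0 0 0 0.607'|egrep 'pos|force|width'
```

```text
eef_pos: [0.5649, -0.2574, 0.1472]
ft_force: [-0.2, -0.8, -2.0]
grip_width: 0.0344
eef_pos: [0.5649, -0.2574, 0.1456]
ft_force: [-0.3, -0.9, -1.8]
grip_width: 0.0345
```

```bash
python3 -m inch '0 0 0 0 1.5 0 0.607;0 0 0 0 0 0 0.607'|egrep 'pos|force|width'; python3 -m inch '0 0 0 0 1.5 0 0.607;0 0 0 0 0 0 0.607'|egrep 'pos|force|width|clock'
```

```text
eef_pos: [0.5649, -0.2574, 0.1441]
ft_force: [0.7, 0.4, -1.4]
grip_width: 0.0347
clock: 32.42
eef_pos: [0.5649, -0.2574, 0.1426]
ft_force: [-0.2, 0.5, -2.0]
grip_width: 0.0348
```

```bash
python3 -m inch '0 0 0 0 1.5 0 0.607;0 0 0 0 0 0 0.607'|egrep 'pos|force|width'; python3 -m inch '0 0 0 0 1.5 0 0.607;0 0 0 0 0 0 0.607'|egrep 'pos|force|width|clock'
```

```text
eef_pos: [0.565, -0.2574, 0.1412]
ft_force: [0.2, 1.1, -2.0]
grip_width: 0.0345
clock: 32.92
eef_pos: [0.5652, -0.2574, 0.1398]
ft_force: [0.4, 0.3, -1.4]
grip_width: 0.0346
```

```bash
python3 -m inch '0 0 0 0 1.5 0 0.607;0 0 0 0 0 0 0.607'|egrep 'pos|force|width'; python3 ov.py 0.9 0.5 89 .5655 -.257 10
```

```text
eef_pos: [0.5654, -0.2575, 0.1384]
ft_force: [1.3, 0.1, -0.9]
grip_width: 0.0345
[ 0.5654 -0.2575  0.1384]
```

View pics/scene10.png

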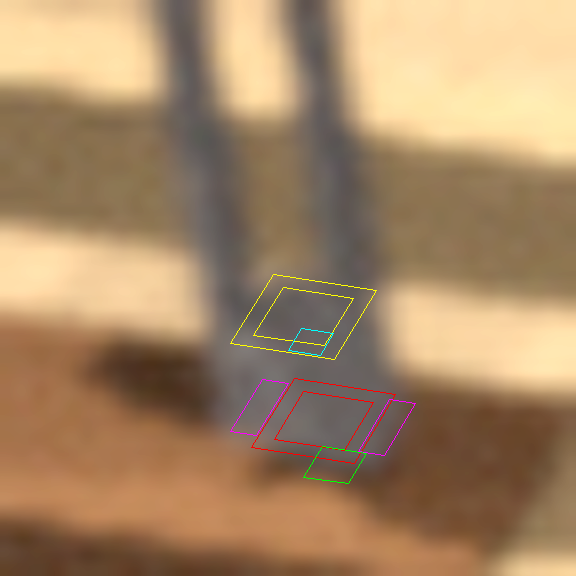

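View pics/top10.png

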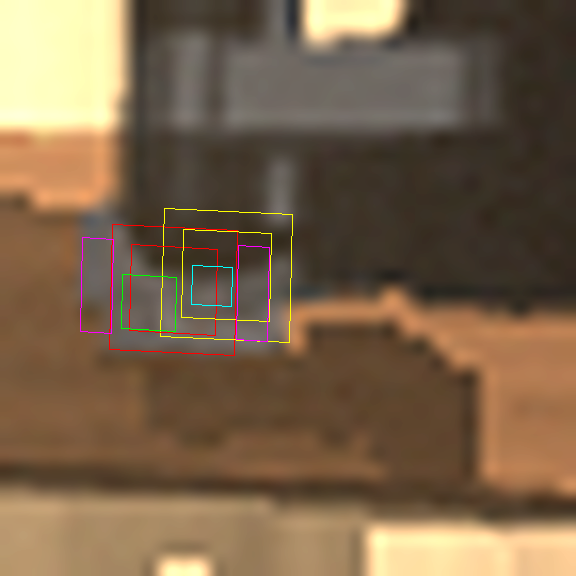

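```bash
python3 -m inch '0 0 0 0 1.5 0 0.607;0 0 0 0 0 0 0.607'|egrep 'pos|force|width'; python3 -m inch '0 0 0 0 1.5 0 0.607;0 0 0 0 0 0 0.607'|egrep 'pos|force|width|clock'
```

```text
eef_pos: [0.5656, -0.2575, 0.1371]
ft_force: [2.6, 1.0, -0.2]
grip_width: 0.0342
clock: 33.78
eef_pos: [0.5654, -0.2575, 0.1351]
ft_force: [4.3, -0.8, -1.4]
grip_width: 0.0345
```

```bash
python3 -m inch '0 0 0 0 1.5 0 0.607;0 0 0 0 0 0 0.607'|egrep 'pos|force|width'; python3 wm.py
```

```text
eef_pos: [0.5651, -0.2575, 0.1336]
ft_force: [3.4, -1.0, -1.2]
grip_width: 0.0343
w 34.36 0.1 f [ 3.77 -0.95 -1.81] [0.34 0.39 0.38] pos [ 0.565  -0.2574  0.1336] t 34.325
```

```bash
python3 -m inch '0 0 0 0 1 0 0.607;0 0 0 0 0 0 0.607'|egrep 'pos|force|width'; python3 -m inch '0 0 0 0 1 0 0.607;0 0 0 0 0 0 0.607'|egrep 'pos|force|width|clock'; python3 ov.py 0.9 0.5 89 .5655 -.257 11
```

```text
eef_pos: [0.5651, -0.2574, 0.1329]
ft_force: [2.9, -0.0, -0.7]
grip_width: 0.0345
clock: 34.83
eef_pos: [0.565, -0.2574, 0.1318]
ft_force: [4.0, -0.2, -0.5]
grip_width: 0.0344
[ 0.565  -0.2574  0.1317]
```

View pics/scene11.png

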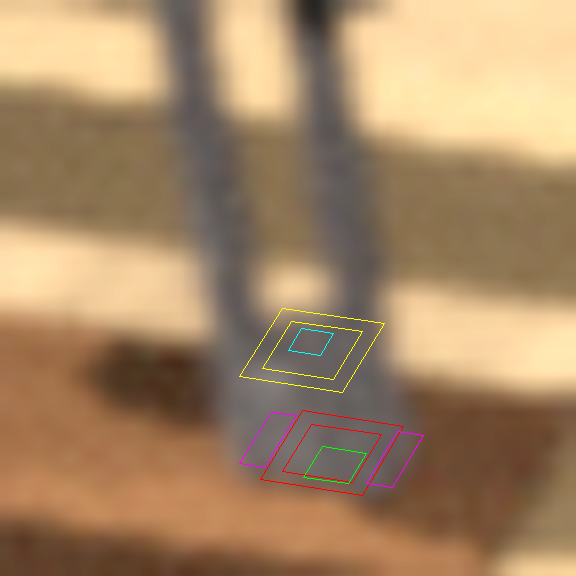

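View pics/top11.png

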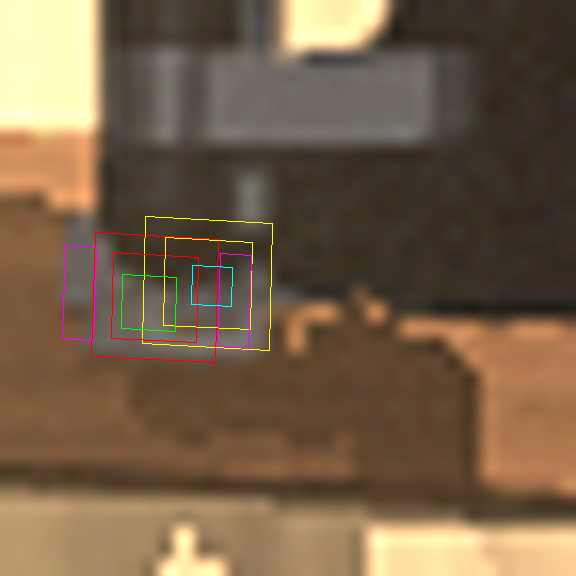

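```bash
python3 -m inch '0 0 0 0 1 0 0.607;0 0 0 0 0 0 0.607'|egrep 'pos|force|width'; python3 -m inch '0 0 0 0 1 0 0.607;0 0 0 0 0 0 0.607'|egrep 'pos|force|width|clock'
```

```text
eef_pos: [0.5649, -0.2574, 0.1307]
ft_force: [3.3, 0.1, -1.8]
grip_width: 0.0345
clock: 35.42
eef_pos: [0.5651, -0.2574, 0.1299]
ft_force: [2.9, -0.3, 0.9]
grip_width: 0.0347
```

```bash
python3 -m inch '0 0 0 0 1 0 0.607;0 0 0 0 0 0 0.607'|egrep 'pos|force|width'; python3 wm.py
```

```text
eef_pos: [0.5652, -0.2575, 0.1299]
ft_force: [1.8, 0.4, 4.5]
grip_width: 0.0347
w 34.43 0.19 f [2.76 0.57 5.32] [0.63 0.43 0.29] pos [ 0.5652 -0.2575  0.1298] t 35.975
```

```bash
python3 -m inch '0 0 0 0 0.7 0 0.607;0 0 0 0 0 0 0.607;0 0 0 0 0 0 0.607'|egrep 'pos|force|width'; python3 wm.py;  python3 - <<'E'
from workcell import bot
from h import *
for c,(u,v) in(("scene",(100,150)),("top",(365,155))):
    d=bot.camera(c)
    cv2.imwrite(f"pics/{c}12.png",cv2.convertScaleAbs(cv2.resize(d["color"][v:v+60,u:u+75],None,fx=10,fy=10,interpolation=cv2.INTER_CUBIC),alpha=1.4))
E
```

```text
eef_pos: [0.5653, -0.2574, 0.1298]
ft_force: [1.9, 0.5, 7.1]
grip_width: 0.0346
w 34.55 0.21 f [1.59 1.11 8.24] [0.5  0.54 0.29] pos [ 0.5653 -0.2575  0.1298] t 36.65
```

View pics/scene12.png

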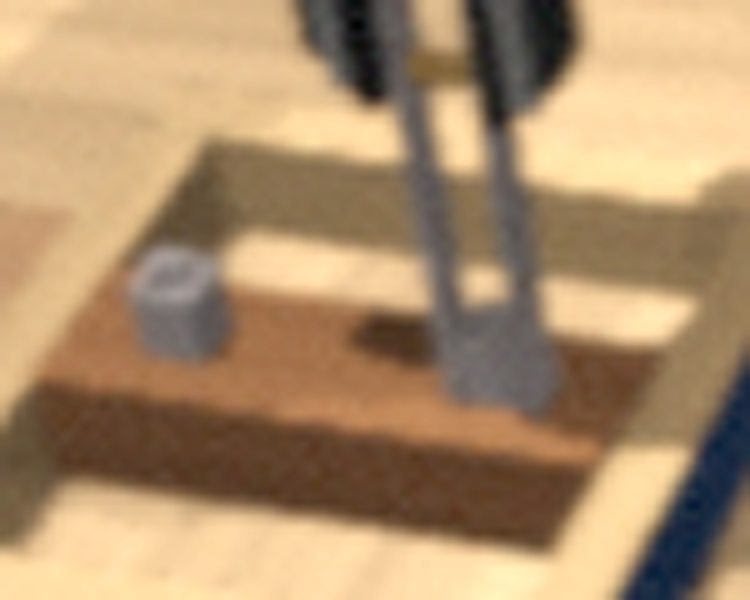

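View pics/top12.png

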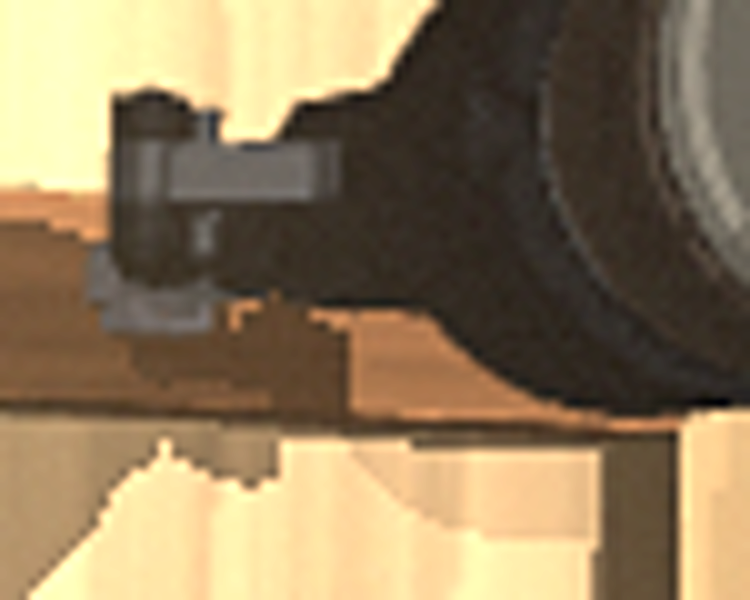

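```bash
python3 -m inch '0 0 0 0 0 0 0.58;0 0 0 0 -1 0 0.55;0 0 0 0 0 0 0.5;0 0 0 0 0 0 0.46;0 0 0 0 0 0 0.46;0 0 0 0 0 0 0.46'|egrep 'pos|force|width'; python3 -m inch '0 0 0 0 -3 0 0.46;0 0 0 0 -10 0 0.46;0 0 0 0 -20 0 0.46;0 0 0 0 -5 0 0.46;0 0 0 0 0 0 0.46'|egrep 'clock|pos|force|width';  python3 - <<'E'
from workcell import bot
from h import *
for c,(u,v) in(("scene",(100,150)),("top",(365,155))):
    d=bot.camera(c)
    cv2.imwrite(f"pics/{c}13.png",cv2.convertScaleAbs(cv2.resize(d["color"][v:v+60,u:u+75],None,fx=10,fy=10,interpolation=cv2.INTER_CUBIC),alpha=1.4))
E
```

```text
eef_pos: [0.5648, -0.2574, 0.1289]
ft_force: [0.3, -0.2, -1.8]
grip_width: 0.0463
clock: 38.12
eef_pos: [0.5654, -0.2576, 0.1678]
ft_force: [-0.2, 0.4, -1.2]
grip_width: 0.0463
```

View pics/scene13.png

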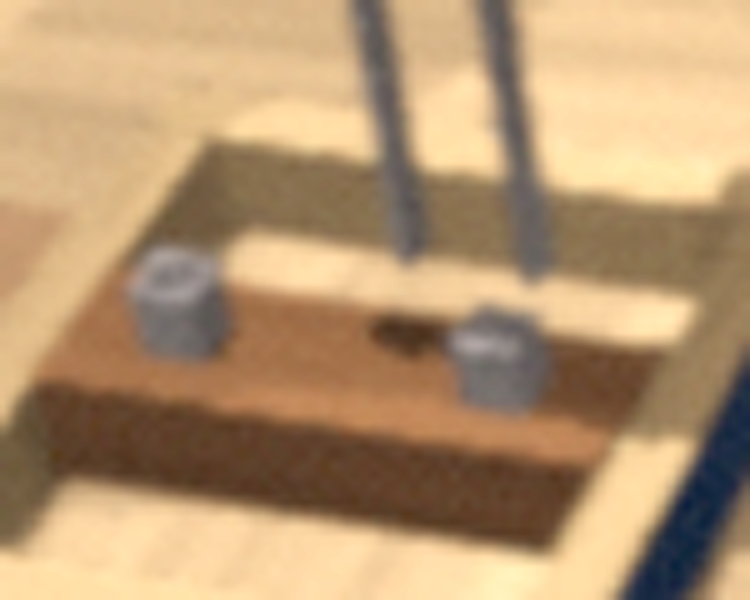

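View pics/top13.png

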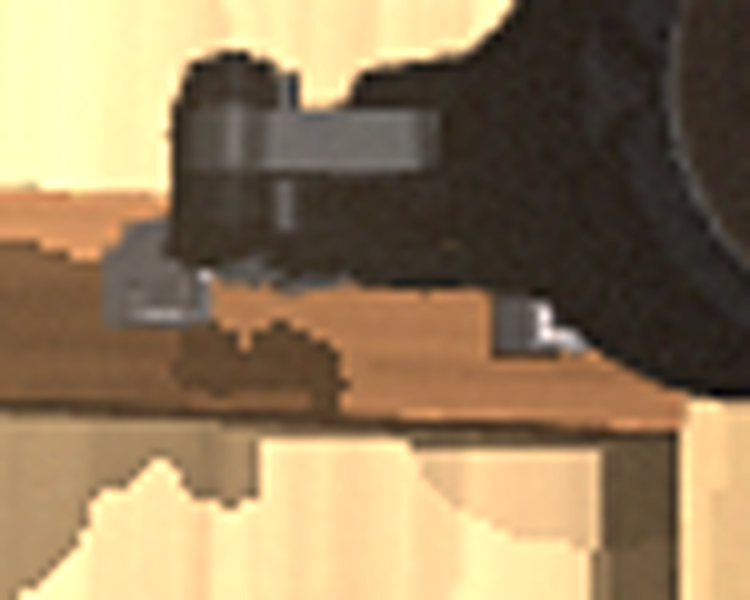

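```bash
python3 -m inch '0 0 0 0 0 0 0.55;0 0 0 0 6 0 0.62;0 0 0 0 5 0 0.62;0 0 0 0 2 0 0.62;0 0 0 0 0 0 0.62'|egrep 'pos|force|width';  python3 -m inch '0 0 0 0 2 0 0.62;0 0 0 0 0 0 0.62'|egrep 'pos|force|width';python3 -m inch '0 0 0 0 1.5 0 0.62;0 0 0 0 0 0 0.62'|egrep 'pos|force|width|clock'
```

```text
eef_pos: [0.5648, -0.2574, 0.1537]
ft_force: [0.2, 1.3, -1.3]
grip_width: 0.0327
eef_pos: [0.565, -0.2574, 0.1521]
ft_force: [0.9, 0.2, -1.0]
grip_width: 0.0329
clock: 39.35
eef_pos: [0.5649, -0.2574, 0.1505]
ft_force: [0.9, -0.1, -1.3]
grip_width: 0.0327
```

```bash
python3 -m inch '0 0 0 0 1 0 0.62;0 0 0 0 0 0 0.62'|egrep 'pos|force|width';python3 -m inch '0 0 0 0 1 0 0.62;0 0 0 0 0 0 0.62'|egrep 'pos|force|width|clock'
```

```text
eef_pos: [0.565, -0.2574, 0.1495]
ft_force: [0.2, 0.2, -1.9]
grip_width: 0.0327
clock: 39.85
eef_pos: [0.5651, -0.2575, 0.1487]
ft_force: [-0.0, -0.1, -0.2]
grip_width: 0.0328
```

```bash
python3 -m inch '0 0 0 0 1 0 0.62;0 0 0 0 0 0 0.62'|egrep 'pos|force|width';python3 -m inch '0 0 0 0 0.7 0 0.62;0 0 0 0 0 0 0.62'|egrep 'pos|force|width|clock'
```

```text
eef_pos: [0.5652, -0.2575, 0.1485]
ft_force: [-0.3, 0.3, 4.1]
grip_width: 0.0328
clock: 40.35
eef_pos: [0.5654, -0.2575, 0.1483]
ft_force: [-1.9, 0.6, 7.1]
grip_width: 0.0329
```

```bash
python3 -m inch '0 0 0 0 0.8 0 0.62;0 0 0 0 0 0 0.62'|egrep 'pos|force|width';python3 -m inch '0 0 0 0 0.8 0 0.62;0 0 0 0 0 0 0.62'|egrep 'pos|force|width|clock'
```

```text
eef_pos: [0.5658, -0.2576, 0.1482]
ft_force: [-2.0, 1.0, 9.8]
grip_width: 0.0325
clock: 40.85
eef_pos: [0.5662, -0.2576, 0.1481]
ft_force: [-1.9, 1.5, 11.8]
grip_width: 0.0328
```

```bash
python3 -m inch '0 0 0 0 -5 0 0.62;0 0 0 0 -15 0 0.62;0 0 0 0 -25 0 0.55;0 0 0 0 -25 0 0.46;0 0 0 0 0 0 0.46'|egrep 'pos|force|width'; python3 -c "
from workcell import bot
from h import *
plan(bot.get_obs(),(.4998,.2399),61.05,.2)"
```

```text
eef_pos: [0.5664, -0.2581, 0.2179]
ft_force: [0.4, -0.9, -1.7]
grip_width: 0.0463
pos [ 0.5664 -0.2581  0.2179] tool x [ 0.038  0.999 -0.002] y [ 0.005 -0.002 -1.   ] z [-0.999  0.038 -0.005] f [ 0.4 -0.9 -1.7] w 46.35 t 41.48 j [-0.43  0.49  0.33  1.41 -0.   -0.39]
rot [ 0.3  26.78 -0.05] shift in present axes [495.2  16.5  85.5] in turned axes [403.5  17.9 299.4]
rot [-6.0000e-02 -1.5322e+02 -4.0000e-01] shift in present axes [495.2  16.5  85.5] in turned axes [-403.5   17.9 -299.4]
```

```bash
python3 -m inch '0 0 0 40 0 7 0.46;0 0 0 50 0 9 0.46;0 0 0 50 0 9 0.46;0 0 0 50 0 9 0.46;0 0 0 50 0 9 0.46;0 0 0 50 0 9 0.46;0 0 0 50 0 9 0.46;0 0 0 50 0 9 0.46;0 0 0 50 0 8 0.46;0 8.9 0 40 0 6 0.46;0 8.9 0 10 0 3 0.46;0 8.9 0 0 0 0 0.46'|egrep 'pos|force|width'; python3 -m inch '0 0 0 0 0 0 0.46;0 0 0 0 0 0 0.46'|grep pos; python3 -c "
from workcell import bot
from h import *
plan(bot.get_obs(),(.4998,.2399),61.05,.17)"
```

```text
eef_pos: [0.4972, 0.2369, 0.2137]
ft_force: [0.8, -0.2, -1.0]
grip_width: 0.046
eef_pos: [0.4979, 0.2354, 0.2146]
pos [0.4979 0.2354 0.2146] tool x [ 0.481  0.877 -0.001] y [-0.001 -0.001 -1.   ] z [-0.877  0.481  0.001] f [-0.7  0.2 -1.1] w 46.22 t 43.23 j [ 0.44  0.35  0.11  1.33 -0.    0.94]
rot [-0.04  0.19 -0.06] shift in present axes [ 4.9 44.6  0.4] in turned axes [ 4.8 44.6  0.5]
rot [-9.0000e-02 -1.7981e+02  6.0000e-02] shift in present axes [ 4.9 44.6  0.4] in turned axes [-4.8 44.6 -0.5]
```

```bash
python3 -m inch '0 0.2 0 4.9 20 0.4 0.46;0 0 0 0 20 0 0.46;0 0 0 0 4 0 0.46;0 0 0 0 0 0 0.46;0 0 0 0 0 0 0.46'|egrep 'pos|force|width'; python3 - <<'E'
from workcell import bot
from h import *
plan(bot.get_obs(),(.4998,.2399),61.05,.0955)
for c,(u,v) in(("scene",(330,155)),("top",(100,175))):
    d=bot.camera(c)
    cv2.imwrite(f"pics/{c}14.png",cv2.convertScaleAbs(cv2.resize(d["color"][v:v+60,u:u+75],None,fx=8,fy=8,interpolation=cv2.INTER_CUBIC),alpha=1.4))
E
```

```text
eef_pos: [0.5008, 0.2404, 0.1723]
ft_force: [-0.0, -0.1, -1.5]
grip_width: 0.0461
pos [0.5008 0.2404 0.1723] tool x [0.486 0.874 0.001] y [ 0.002  0.001 -1.   ] z [-0.874  0.486 -0.001] f [-0.  -0.1 -1.5] w 46.1 t 43.85 j [ 0.45  0.38  0.04  1.23 -0.    0.95]
rot [ 0.06 -0.11  0.08] shift in present axes [-1.1 76.8  0.7] in turned axes [-0.9 76.8  0.6]
rot [-1.3000e-01  1.7989e+02  1.0000e-01] shift in present axes [-1.1 76.8  0.7] in turned axes [ 0.9 76.8 -0.6]
```

View pics/scene14.png

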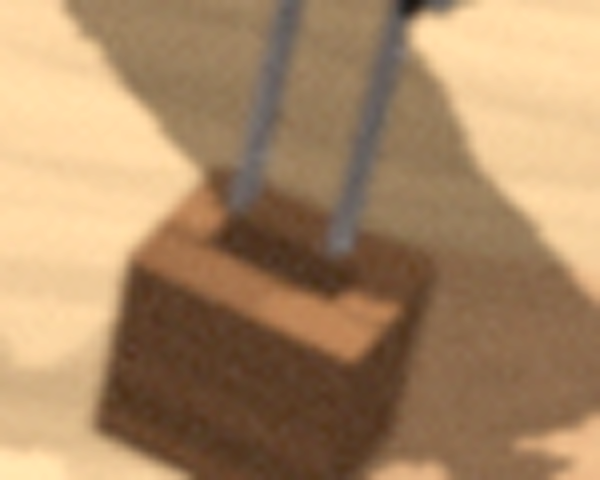

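View pics/top14.png

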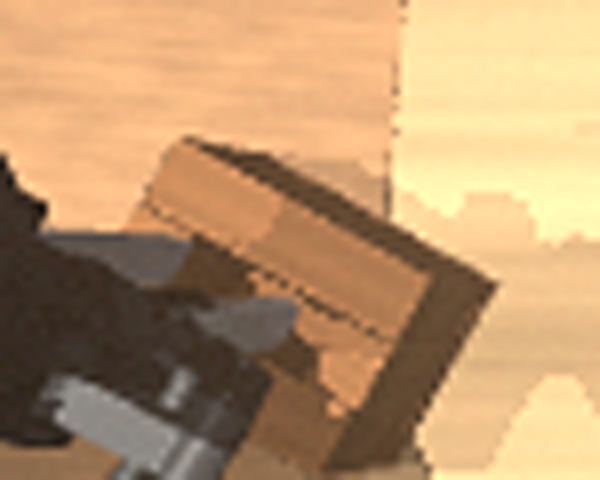

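```bash
python3 -m inch '0 0 0 -1 8 0.7 0.46;0 0 0 0 8 0 0.46;0 0 0 0 8 0 0.46;0 0 0 0 0 0 0.46'|egrep 'pos|force|width'; python3 -m inch '0 0 0 0 12 0 0.46;0 0 0 0 12 0 0.46;0 0 0 0 0 0 0.46'|egrep 'pos|force|width|clock'; python3 -c "
from workcell import bot
from h import *
plan(bot.get_obs(),(.4998,.2399),61.05,.0955)"
```

```text
eef_pos: [0.4983, 0.2394, 0.1461]
ft_force: [-0.5, 0.4, -1.8]
grip_width: 0.0463
clock: 44.82
eef_pos: [0.4979, 0.2392, 0.1216]
ft_force: [0.2, -0.2, -0.4]
grip_width: 0.0459
pos [0.4979 0.2392 0.1216] tool x [ 0.486  0.874 -0.003] y [-0.003 -0.001 -1.   ] z [-0.874  0.486  0.002] f [ 0.2 -0.2 -0.4] w 45.87 t 44.83 j [ 0.45  0.42 -0.04  1.12  0.    0.96]
rot [-0.11 -0.11 -0.15] shift in present axes [ 1.6 26.1 -1.4] in turned axes [ 1.5 26.1 -1.3]
rot [ 2.4000e-01  1.7989e+02 -1.7000e-01] shift in present axes [ 1.6 26.1 -1.4] in turned axes [-1.5 26.1  1.3]
```

```bash
python3 -m inch '0 0 0 0 10 0 0.46;0 0 0 0 8 0 0.46;0 0 0 0 3 0 0.46;0 0 0 0 0 0 0.46'|egrep 'pos|force|width'; python3 -m inch '0 0 0 0 1.5 0 0.46;0 0 0 0 1.5 0 0.46;0 0 0 0 0 0 0.46'|egrep 'pos|force|width|clock'
```

```text
eef_pos: [0.4989, 0.2396, 0.102]
ft_force: [-0.6, 0.3, -0.6]
grip_width: 0.0456
clock: 45.7
eef_pos: [0.499, 0.2397, 0.0993]
ft_force: [-0.2, 0.4, -2.0]
grip_width: 0.046
```

```bash
python3 -m inch '0 0 0 0.5 1.5 -0.5 0.46;0 0 0 0 1.5 0 0.46;0 0 0 0 0 0 0.46'|egrep 'pos|force|width'; python3 -m inch '0 0 0 0 1 0 0.46;0 0 0 0 0 0 0.46'|egrep 'pos|force|width|clock'
```

```text
eef_pos: [0.4996, 0.2399, 0.0961]
ft_force: [0.3, -0.1, -1.6]
grip_width: 0.0461
clock: 46.32
eef_pos: [0.4996, 0.2399, 0.0952]
ft_force: [-0.4, 0.6, -0.6]
grip_width: 0.0466
```

```bash
python3 -m inch '0 0 0 0 0.8 0 0.46;0 0 0 0 0 0 0.46'|egrep 'pos|force|width'; python3 -m inch '0 0 0 0 0.8 0 0.46;0 0 0 0 0 0 0.46'|egrep 'pos|force|width|clock'
```

```text
eef_pos: [0.4998, 0.24, 0.0948]
ft_force: [-0.5, 0.0, 1.4]
grip_width: 0.0461
clock: 46.82
eef_pos: [0.5001, 0.24, 0.0947]
ft_force: [-0.7, -0.5, 3.7]
grip_width: 0.0461
```

```bash
python3 -m inch '0 0 0 0 0 0 0.44;0 0 0 0 0 0 0.42;0 0 0 0 0 0 0.38;0 0 0 0 0 0 0.25;0 0 0 0 0 0 0.15;0 0 0 0 0 0 0.15;0 0 0 0 0 0 0.15'|egrep 'pos|force|width'; python3 -m inch '0 0 0 0 -15 0 0.15;0 0 0 0 -30 0 0.15;0 0 0 0 -40 0 0.15;0 0 0 0 -40 0 0.15;0 0 0 0 -20 0 0.15;0 0 0 0 0 0 0.15'|egrep 'clock|pos|force|width';  python3 - <<'E'
from workcell import bot
from h import *
for c,(u,v) in(("scene",(330,145)),("top",(95,170))):
    d=bot.camera(c)
    cv2.imwrite(f"pics/{c}15f.png",d["color"])
    cv2.imwrite(f"pics/{c}15.png",cv2.convertScaleAbs(cv2.resize(d["color"][v:v+75,u:u+75],None,fx=7,fy=7,interpolation=cv2.INTER_CUBIC),alpha=1.4))
E
```

```text
eef_pos: [0.4997, 0.2399, 0.0937]
ft_force: [-0.2, 0.0, -1.5]
grip_width: 0.0727
clock: 48.45
eef_pos: [0.501, 0.2405, 0.2418]
ft_force: [-0.8, 0.4, 0.6]
grip_width: 0.0725
```

View pics/scene15.png

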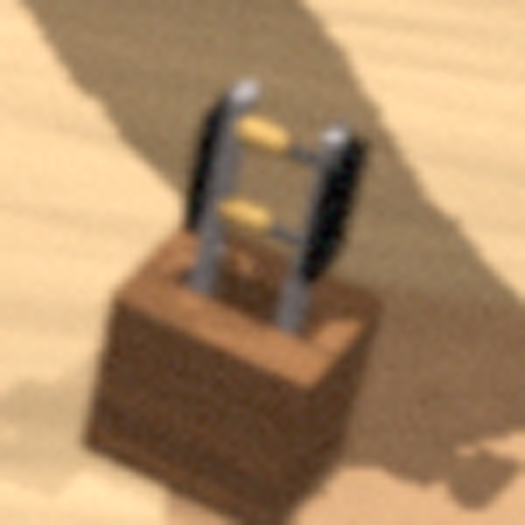

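View pics/top15f.png

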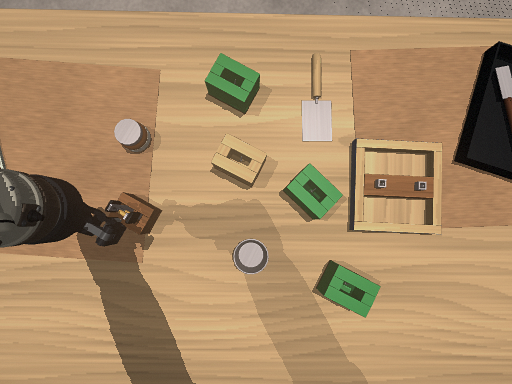

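View pics/scene15f.png

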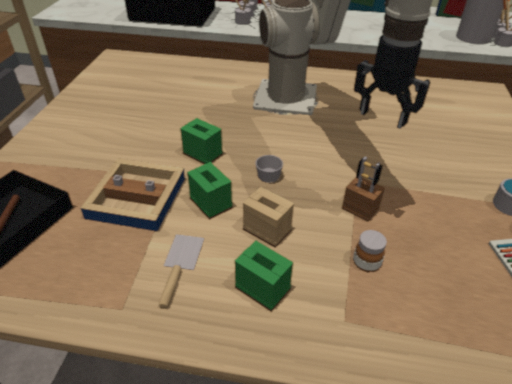

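```bash
python3 - <<'E'
from h import *
a=cv2.imread("pics/top15f.png");b=cv2.imread("pics/scene15f.png")
f=lambda i,u,v:cv2.resize(i[v:v+36,u:u+75],None,fx=10,fy=8,interpolation=cv2.INTER_CUBIC)
cv2.imwrite("pics/fin.png",np.vstack([f(a,365,166),f(b,95,165)]))
E
```

```text
(no output)
```

View pics/fin.png

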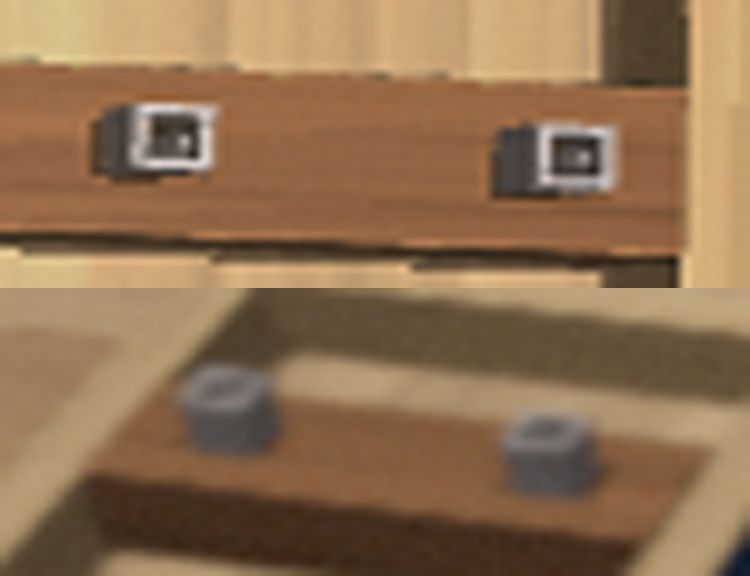

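The top view shows the new spacer (left) over its pin and at the same height as the other one. The tongs stand upright in their stand and the gripper is clear, so I'm handing the job in.

```bash
python3 -c "
from workcell import bot
print(bot.job_done(), bot.get_obs()['clock'])"
```

```text
the job is handed in; nothing more can be done
the job is handed in; nothing more can be done
```

The job is done and handed in at about 48.6 s. I took the tongs from the stand, pulled the spacer out of the clip and pressed it onto the bare pin. The tongs then went back upright in their stand.

**Pull from the clip:** I tightened the squeeze in small steps until the spacer came out, at about 8 N of pull. An earlier, lighter squeeze slipped and may have lifted it about 2 mm before I gripped it again. The squeeze on the spacer could not be measured directly. I judged it below 40 N from how far the fingers stopped short of their commanded width.

**Seating:** The spacer stopped hard at the depth expected for its seat. A second press from above with the closed tongs met its top within about 0.1 mm of the expected height. It did not give under about 13 N, the hardest press I measured with the tongs. I felt almost no spring resistance on the way down, less than the 5 to 12 N stated. I think this is because I held the spacer about 1 mm towards +x, which eases the leaf.

**Last pictures:** The new spacer matches its neighbour in height and sits on its pin, though it looks turned by a few degrees. The tongs are upright in the stand. The tin, jar and scraper look untouched, and the gripper is clear of everything.

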